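Refit the feed roller and load the sample-tube chute

ROBOT

A 6-joint arm with a two-finger parallel gripper is mounted at the origin on the work surface. World frame = base frame: x ahead of the robot, y to its left, z up, the work surface at z = 0. Lengths are in m, angles in degrees, forces in N, time in s.
With the tool pointing down it reaches from about 0.275 to 0.75 m from the base axis. Payload 10.2 kg.
Tool frame: the origin (TCP) lies between the finger pads; the fingertips stand 19 mm ahead of it and the grasp point (between the pads) is the TCP (robot.tcp_to_tips is the z of the fingertips in the tool frame, in m); z points along the fingers, y is the direction in which the jaws open and shut (so a half turn about z gives the same grasp; the last joint's range is limited). The gripper opens to 85 mm and grips with 20 to 120 N. Pads are 22 mm wide; open, the fingers measure 114 mm over their backs; the gripper's body (76 mm by 85 mm) begins 54 mm behind the grasp point. The pads swing forward as they close: fully open they stand 13 mm farther back than shut.
Start: joints at [58.648, 17.928, 85.812, -0, 76.261, -12.8], TCP at [0.167, 0.498, 0.25] pointing down, gripper open.
Joint ranges: [-168.41, 168.41], [-55.51, 124.54], [10.69, 146.95], [-70.63, 250.63], [1, 178], [-165.06, 165.06]. Speed limits (degrees/s): [136.94, 136.94, 172.46, 180, 180, 180].

INTERFACE

Orientations are given as a 3x3 rotation matrix whose columns are the frame's x, y, z axes.
In Python, from station import robot gives the robot as it stands. The module is installed in compiled form; this text tells all that it offers.
- The arm moves only by the tool step_arm, never from a script. Its argument "motion" is one flat list of numbers, 6 for each row, row after row: the shift along the world's x, y, z in units of 0.15 m (1.0 is 0.15 m), then the turn, a rotation vector about the world's x, y, z in units of 120 degrees (1.0 is 120 degrees). A call has 1 to 20 rows; each row is the pose to reach, as a shift and turn from the pose measured when the call began; what a row does not reach only later rows make up. A row lasts 1/8 s, in which the tool goes at most 62.5 mm and 10.7 degrees, less where a joint would pass 70% of its speed; a pose out of reach is approached as far as the arm can. A call with a number of a shift or a turn outside -1 to 1 is refused whole. A call with a gripper value outside its range is refused whole. "grip" is the gripper command: -1 is fully open, 1 is shut, values between are in proportion, set as the call begins (left out, the last holds). The fingers move at their own pace and stop on an object; "squeeze" is the grip in N (left out, the last holds). Time passes only in rows, so rows that repeat a pose let the fingers close. It gives the time, the measured TCP pose, the force and the opening at its end, in the units of the state.
- robot.get_obs(): the state, without advancing time (a new reading comes with each control period).
- robot.capture(name): name is "side" or "top"; returns the picture (480x640x3 uint8, blue, green, red); there is no depth.
- robot.camera_info(name): a dict with "fovy" (degrees; the focal length in pixels is half the picture's height over the tangent of half this angle, whatever the lens; pixels are square), "cx", "cy" (the principal point, pixels), "R" (3x3) and "t" (3): a world point X has camera coordinates R X + t. Camera axes: x right, y down, z forward; pixel columns grow to the right and rows downward; lengths in m; the calibration is good to about 2 mm. A picture is of the moment at which its call begins. camera_info takes no time and is no camera call.
- robot.close_job(): hands the job in, once; it reports no verdict.
The state is a dict: "clock": time; "qpos": joint angles; "qd": joint speeds; "joint_torque": joint torques, N m; "ee_pos": TCP position; "tcp_rot": TCP orientation; "contact_force": force on the tool from outside, world axes, zero at the start; "wrist_torque": the same for the moment, N m; "gripper_width": finger opening in m.
Only numpy, scipy, OpenCV 4.12 (cv2) and the standard library are available. Lean on these libraries where they do the work, as an engineer would, in place of code of your own. Each camera call takes 0.05 s, during which the arm holds its last target. There are 200 camera calls.

TASK

Get the sample-tube feeder running again: first switch it off with its green lever, then drop the loose feed roller into the two slotted cheeks at the foot of the chute until both axle ends are fully home. Then load every purple-capped tube from the mat into the upper mouth of the chute, lying crosswise with its cap over the wide purple lane, so that it runs down under the orange gate and queues against the roller; when all have come down, switch the lever fully back on. Leave the rack, the bottle and the dish where they are.

Things in the scene. Friction and masses are not known exactly. Their poses are not given: they have to be found in the camera images.
- feeder: tube feeder, fixed in a run: grey base plate 250 x 180 mm, 8 mm thick, carrying a sloping chute, two slotted cheeks at its foot and a power lever. Origin: on the bench under the chute; z up, x horizontal down the chute (to its foot), y across it. The whole stands elsewhere and turned about z each time
- seat_a (a point): floor of the slot in the -y cheek (feeder x 100, y -75, z 45 mm). The cheek is an upright aluminium plate 8 mm thick, top 80 mm above the bench, with a vertical slot 13 mm wide, open at the top with a flared mouth. Roller home: axis at feeder x 100, z 50 mm, along y, middle at y = 0 with 4 mm end play either way; room for fingers under it down to the base plate
- seat_b (a point): floor of the like slot in the +y cheek (feeder x 100, y +75, z 45 mm)
- bed: sloping bed of the chute. Origin: feeder x 75, y 0, z 40 mm; x points down the slope (26 degrees), y = feeder y, z square to the rails, up. Two steel rails 8 mm wide at y -28 and +28, tops at z = 0, run from x -190 (open upper mouth) to x +4 mm (foot). The gap between them, 48 mm, is open for fingers to 20 mm below the rail tops. Queued tubes: axis z 7.5, first at x -3, then every 16-23 mm up
- mouth (a point): loading point in the chute's mouth, bed x -155, y 0, z 0 mm. White walls, inner faces at bed y -47 and +67, rise to z 22 mm and flare out by 8 mm from x -125 up. The lane past the +y rail (purple floor and wall edge) is for caps. A tube laid across the rails here, cap to +y, origin at y 0, rolls down by itself to the roller or the tube ahead; with no roller it rolls out at the foot
- gate (a point): middle of the orange gate block's underside, bed x -110, y -36, z 17.5 mm. The block is 10 mm long down the slope and 10 mm high, and reaches from the -y wall in to bed y -25 mm: a tube's body passes under it, a cap jams against it
- lever (a joint): angle of the feeder's power lever, rad: 1.0 = on (leaning down the chute, to the feeder's +x), 0 = off (leaning up the chute, to -x). It stays where it is left and takes about 1 N at its ball. Its pivot axis runs along the feeder's y, through the point x = 0, y = -128, z = 30 mm of the feeder's frame
- lever_tip (a point): centre of the green ball, 26 mm in diameter, at the end of the power lever, 80 mm from the pivot; the stalk below it is 10 mm thick and the lever's housing is 70 x 50 mm, up to 35 mm above the base plate
- roller: the loose feed roller, 220 g: a black rubber drum with yellow bands, 34 mm in diameter and 72 mm long, on a steel axle 10 mm in diameter and 168 mm long, with a brass collar 18 mm in diameter and 4 mm thick 65 mm either side of the middle. It starts lying on the bench. Origin: its middle, on the axis; x along the axle (the two ends are alike)
- roller_a (a point): one end of the roller's axle, 84 mm from its middle (-x end)
- roller_b (a point): the other end of the roller's axle, 84 mm from its middle (+x end)
- tube1: a closed sample tube lying on a pale blue mat 3 mm thick (may be absent), 25 g: clear round body with a white label, 15 mm in diameter and 80 mm long, with a six-sided purple cap 20 mm across flats and 24 mm long. Origin: on the axis, 42 mm from the closed bottom end and 62 mm from the top of the cap (12 mm from its centre of mass, which lies towards the cap); x points along the axis to the cap
- tube1_cap (a point): centre of the top face of tube1's cap, on its axis
- tube2: a closed sample tube lying on a pale blue mat 3 mm thick (may be absent), 25 g: clear round body with a white label, 15 mm in diameter and 80 mm long, with a six-sided purple cap 20 mm across flats and 24 mm long. Origin: on the axis, 42 mm from the closed bottom end and 62 mm from the top of the cap (12 mm from its centre of mass, which lies towards the cap); x points along the axis to the cap
- tube2_cap (a point): centre of the top face of tube2's cap, on its axis
- tube3: a closed sample tube lying on a pale blue mat 3 mm thick (may be absent), 25 g: clear round body with a white label, 15 mm in diameter and 80 mm long, with a six-sided purple cap 20 mm across flats and 24 mm long. Origin: on the axis, 42 mm from the closed bottom end and 62 mm from the top of the cap (12 mm from its centre of mass, which lies towards the cap); x points along the axis to the cap
- tube3_cap (a point): centre of the top face of tube3's cap, on its axis
- tube4: a closed sample tube lying on a pale blue mat 3 mm thick (may be absent), 25 g: clear round body with a white label, 15 mm in diameter and 80 mm long, with a six-sided purple cap 20 mm across flats and 24 mm long. Origin: on the axis, 42 mm from the closed bottom end and 62 mm from the top of the cap (12 mm from its centre of mass, which lies towards the cap); x points along the axis to the cap
- tube4_cap (a point): centre of the top face of tube4's cap, on its axis
- tube5: a closed sample tube lying on a pale blue mat 3 mm thick (may be absent), 25 g: clear round body with a white label, 15 mm in diameter and 80 mm long, with a six-sided purple cap 20 mm across flats and 24 mm long. Origin: on the axis, 42 mm from the closed bottom end and 62 mm from the top of the cap (12 mm from its centre of mass, which lies towards the cap); x points along the axis to the cap
- tube5_cap (a point): centre of the top face of tube5's cap, on its axis
- rack: bystander: a white foam rack 75 x 150 mm with standing green, amber and blue capped tubes, 117 mm high over all; leave alone. Origin: middle of its underside
- sanitizer: bystander: a bottle 60 mm in diameter and 130 mm high with a blue cap; leave alone. Origin: middle of its underside
- dish: bystander: a steel dish 84 mm in diameter and 30 mm high; leave alone. Origin: middle of its underside

How it is judged (in metres and radians):
On the way, in this order (a step that is already met when the one before it is completed fails the run):
1. the lever is switched off (value of joint lever below 0.15 rad), for 0.2 s.
2. both ends of the roller's axle are bottomed in the slots of the cheeks (x of roller_a in the frame of feeder between 0.094 and 0.106 m and z of roller_a in the frame of feeder between 0.046 and 0.054 m and x of roller_b in the frame of feeder between 0.094 and 0.106 m and z of roller_b in the frame of feeder between 0.046 and 0.054 m), for 0.3 s.
3. every tube has run down past the gate, cap in the wide lane, and rests on the rails in the queue behind the roller (all of step 2 and x of tube1 in the frame of bed between -0.1 and 0.012 m and y of tube1 in the frame of bed between -0.012 and 0.012 m and z of tube1 in the frame of bed between 0.002 and 0.014 m and y of each of tube1_cap, tube2_cap, tube3_cap, tube4_cap, tube5_cap in the frame of bed above 0.05 m and linear speed of each of tube1, tube2, tube3, tube4, tube5 below 0.03 m/s and x of tube2 in the frame of bed between -0.1 and 0.012 m and y of tube2 in the frame of bed between -0.012 and 0.012 m and z of tube2 in the frame of bed between 0.002 and 0.014 m and x of tube3 in the frame of bed between -0.1 and 0.012 m and y of tube3 in the frame of bed between -0.012 and 0.012 m and z of tube3 in the frame of bed between 0.002 and 0.014 m and x of tube4 in the frame of bed between -0.1 and 0.012 m and y of tube4 in the frame of bed between -0.012 and 0.012 m and z of tube4 in the frame of bed between 0.002 and 0.014 m and x of tube5 in the frame of bed between -0.1 and 0.012 m and y of tube5 in the frame of bed between -0.012 and 0.012 m and z of tube5 in the frame of bed between 0.002 and 0.014 m), for 0.3 s.
4. the lever is switched back on (value of joint lever above 0.85 rad), for 0.2 s.
At the end, for the whole second after the job is handed in: Both axle ends bottomed (within 4 mm in height, 6 mm along the chute); every tube at rest on the rails (axis 2 to 14 mm above them), bed x -100 to 12 mm, within 12 mm of bed y = 0, cap top at bed y over 50 mm; lever above 0.85 rad (all of step 3 and value of joint lever above 0.85 rad and linear speed of roller below 0.03 m/s); the robot touches nothing.
It fails at once if the rack is moved by more than 30 mm or tipped (distance of rack from where it was at the start of the episode above 0.03 m or angle between rack's own z axis and vertical above 0.4 rad).
It fails at once if the sanitizer is moved by more than 30 mm or tipped (distance of sanitizer from where it was at the start of the episode above 0.03 m or angle between sanitizer's own z axis and vertical above 0.4 rad).
It fails at once if the dish is moved by more than 30 mm or tipped (distance of dish from where it was at the start of the episode above 0.03 m or angle between dish's own z axis and vertical above 0.4 rad).
Of tube1, tube2, tube3, tube4, tube5 only 3 to 5 are there at a start; the rules pass over those that are not, and their reading is None.
At some moment in a run one of tube1, tube2, tube3, tube4, tube5 may be knocked a few centimetres aside while the robot is not near it.
Once in a run the grip may slacken for a moment while it holds something.
It also fails if it takes over 210 s, if anything falls off the work surface, if the arm or the gripper's body presses on something with over 40 N, if the wrist force passes 120 N, or if a joint passes its speed limit or range.

## Working session

There is one attempt and no reset: what is moved stays moved. The work goes in short steps, Python scripts to look and compute and a tool call to move; the robot and the scene stay as the last step left them, time stands still between calls to the robot, and variables do not carry over. Pictures are saved under pics/ and viewed, about 12 in all and at most 16, crops included, and the job is handed in when it is done.

Besides the shell and the picture viewer there is one more tool, called after ">>>" in YAML: its name, and indented under it one key for each argument. step_arm: Moves the arm, as the interface text tells. Shifts and turns lie within -1 to 1; 1 stands for 0.15 m of shift or 120 degrees of turn. Its arguments: {"type":"object","properties":{"motion":{"type":"array"},"grip":{"type":"number"},"squeeze":{"type":"number"}},"required":["motion"]}

```bash
mkdir -p pics; ls
python3 - <<'E'
from station import robot
import cv2
for n in("top","side"):
    im=robot.capture(n); cv2.imwrite(f"pics/{n}0.png",im); i=robot.camera_info(n); print(n,i)
print(robot.get_obs(), robot.tcp_to_tips)
E
```

```text
pics
top {'fovy': 52.44180665994427, 'cx': 322.08972821396753, 'cy': 242.28020374610207, 'R': array([[-0.01985945, -0.99977144,  0.00791701],
       [-0.99167963,  0.01869012, -0.12736633],
       [ 0.12718925, -0.01038056, -0.99182415]]), 't': array([0.02805986, 0.58896117, 0.91973427])}
side {'fovy': 53.086392244656885, 'cx': 312.75383605451105, 'cy': 247.1166215602514, 'R': array([[ 0.84744554, -0.53082172, -0.00802226],
       [-0.39661516, -0.62299824, -0.67421778],
       [ 0.35289159,  0.5745446 , -0.73848902]]), 't': array([-0.47604109,  0.31852622,  0.92010155])}
{'clock': 0.1, 'qpos': array([ 5.86461384e+01,  1.79540906e+01,  8.58495767e+01, -1.85727237e-04,
        7.62616866e+01, -1.27996601e+01]), 'qd': array([-0.01441421, -0.08575574, -0.16583776,  0.01435924, -0.01365588,
        0.07913869]), 'joint_torque': array([ 4.00361430e-03, -4.12897789e+01, -2.60141641e+01, -1.02413617e-04,
        2.95557715e-03, -1.41478841e-05]), 'ee_pos': array([0.16695257, 0.49752209, 0.249812  ]), 'tcp_rot': array([[-9.48023234e-01,  3.18200564e-01, -5.90810863e-04],
       [ 3.18201014e-01,  9.48022765e-01, -9.75710204e-04],
       [ 2.49630611e-04, -1.11299256e-03, -9.99999349e-01]]), 'contact_force': array([ 0.43865473, -0.7706328 , -0.64252166]), 'wrist_torque': array([ 4.14037874e-02, -2.34668013e-02, -9.55312954e-05]), 'gripper_width': 0.08543887262298021} 0.019
```

View pics/top0.png

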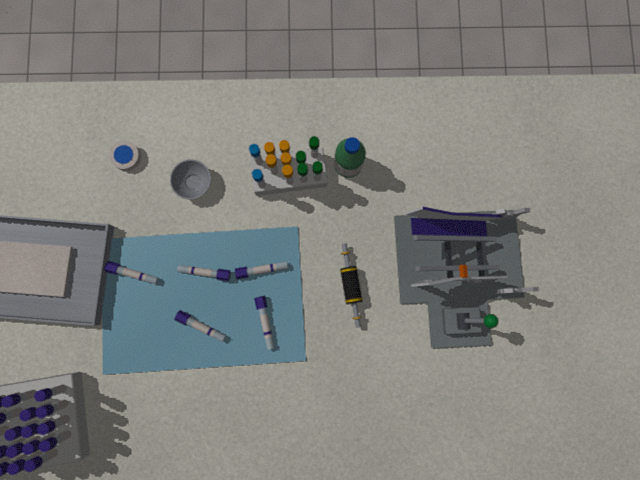

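View pics/side0.png

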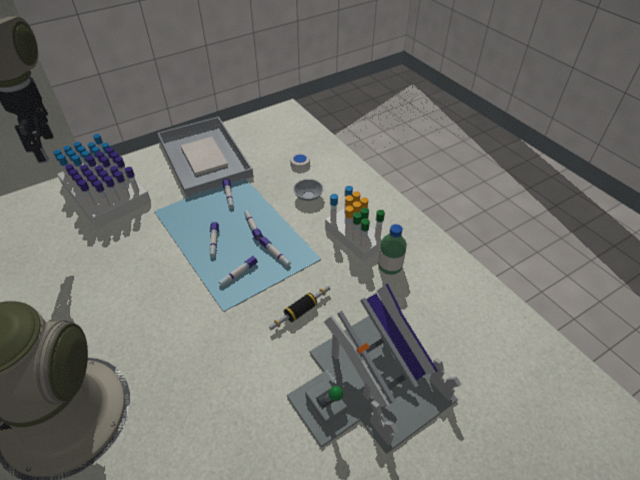

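```bash
cat > h.py <<'E'
from station import robot
import cv2, numpy as np
np.set_printoptions(precision=4,suppress=True)
def cam(n):
    i=robot.camera_info(n); f=240/np.tan(np.radians(i["fovy"]/2)); return f,i["cx"],i["cy"],np.array(i["R"]),np.array(i["t"])
def ray(n,p):
    f,cx,cy,R,t=cam(n); p=np.atleast_2d(p).astype(float)
    d=np.c_[(p[:,0]-cx)/f,(p[:,1]-cy)/f,np.ones(len(p))]@R
    return -R.T@t,d
def onz(n,p,z):
    o,d=ray(n,p); return o+d*((z-o[2])/d[:,2])[:,None]
def tri(pt,ps):
    A=np.zeros((3,3));b=np.zeros(3);L=[]
    for n,p in(("top",pt),("side",ps)):
        o,d=ray(n,p);d=d[0]/np.linalg.norm(d[0]);P=np.eye(3)-np.outer(d,d);A+=P;b+=P@o;L.append((o,P))
    x=np.linalg.solve(A,b); return x,[np.linalg.norm(P@(x-o)) for o,P in L]
def proj(n,X):
    f,cx,cy,R,t=cam(n); c=np.atleast_2d(X)@R.T+t; return c[:,:2]/c[:,2:]*f+[cx,cy]
def tubes(im,n="top"):
    "caps & label masks on the mat -> list of (origin xy, yaw deg)"
    hsv=cv2.cvtColor(im,cv2.COLOR_BGR2HSV); b,g,r=[im[...,k].astype(int) for k in range(3)]
    pur=((b-g>40)&(r-g>8)&(b>50)).astype(np.uint8); wh=((np.minimum(np.minimum(b,g),r)>120)&(hsv[...,1]<45)).astype(np.uint8)
    return pur,wh
def save(name,im): cv2.imwrite("pics/"+name,im)
def crop(im,x0,y0,x1,y1,s): return cv2.resize(im[y0:y1,x0:x1],None,fx=s,fy=s,interpolation=cv2.INTER_CUBIC)
E
python3 - <<'E'
from h import *
t=cv2.imread("pics/top0.png");s=cv2.imread("pics/side0.png")
save("c1.png",crop(t,385,195,545,355,3.7)); save("c2.png",crop(s,280,275,470,455,3.3))
save("c3.png",crop(t,95,220,305,380,3.6))
E
```

```text
(no output)
```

View pics/c1.png

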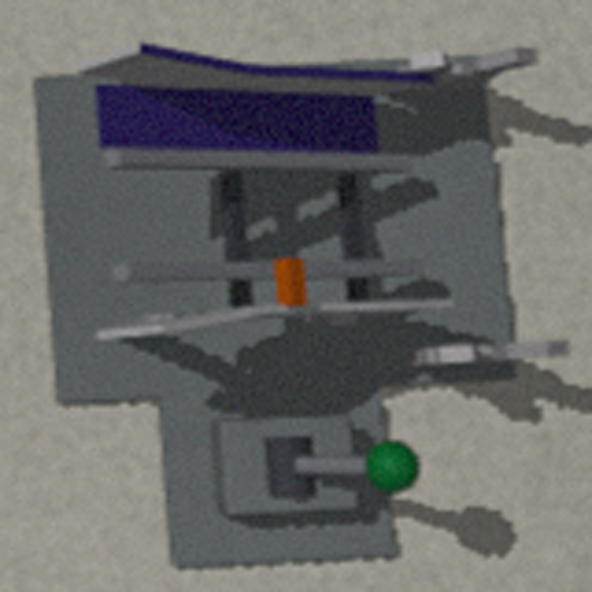

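View pics/c2.png

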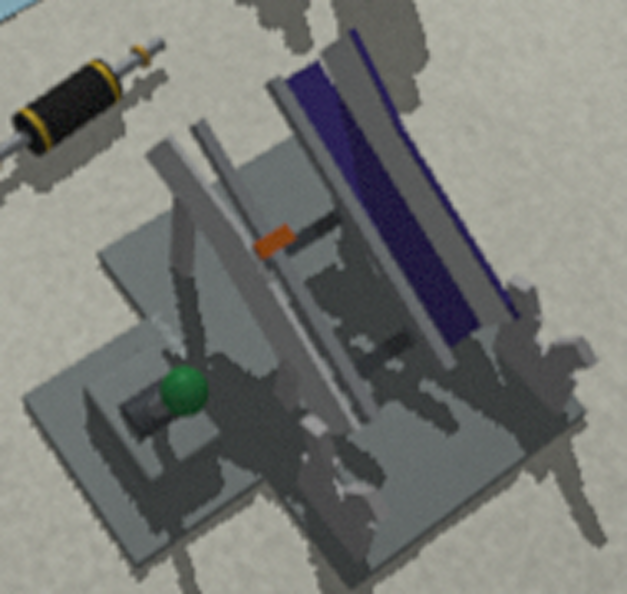

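Run:
```python
from h import *
t=cv2.imread("pics/top0.png")
pur,wh=tubes(t)
n,l,st,c=cv2.connectedComponentsWithStats(pur)
for i in range(1,n):
    if st[i,4]>15: print("pur",st[i],c[i])
n,l,st,c=cv2.connectedComponentsWithStats(wh)
for i in range(1,n):
    if st[i,4]>15 and 100<c[i][0]<310 and 225<c[i][1]<375: print("wh",st[i],c[i])
for n in("top","side"):
    im=cv2.imread(f"pics/{n}0.png").astype(int); b,g,r=im[...,0],im[...,1],im[...,2]
    for nm,m in(("green",(g-r>40)&(g-b>25)),("orange",(r-b>80)&(r-g>50)),("yellow",(r-b>50)&(g-b>30)&(abs(r-g)<70))):
        k,l,st,c=cv2.connectedComponentsWithStats(m.astype(np.uint8))
        print(n,nm,[(st[i].tolist(),c[i].round(1).tolist()) for i in range(1,k) if st[i,4]>8])
```

```text
pur [411 218  36  17 226] [425.1018 227.3407]
pur [106 263  12  10  68] [111.0735 266.9853]
pur [236 268  11   9  75] [240.6533 271.72  ]
pur [217 270  12  10  82] [222.4146 274.1951]
pur [255 297   9  11  69] [259.4203 302.058 ]
pur [176 312  13  11  75] [181.2933 317.04  ]
pur [ 35 390  11  11  75] [ 39.6267 395.2533]
pur [  1 396  12  11  78] [  6.6923 400.8846]
pur [ 35 407  12  11  79] [ 40.519  411.8987]
pur [ 20 410  11  11  80] [ 24.825  414.6625]
pur [ 36 423  13  11  83] [ 42.4578 428.3735]
pur [ 20 426  12  12  87] [ 25.9425 431.3103]
pur [  5 429  10  12  86] [  9.4419 434.3605]
pur [ 38 440  12  11  86] [ 44.1163 445.4302]
pur [ 22 443  12  11  78] [ 27.6667 448.3077]
pur [  5 446  12  12  88] [ 10.7614 451.1023]
pur [ 23 460  13  12  80] [ 28.85  465.275]
pur [  6 463  13  11  82] [ 12.1585 468.2317]
wh [273 262  13   7  49] [278.898  264.7755]
wh [248 265  22   7 103] [259.1748 268.2427]
wh [178 266  13   6  47] [184.0213 268.1489]
wh [118 269  22   9  92] [129.7391 272.6196]
wh [194 268  22   7 107] [203.7757 271.1776]
wh [142 274  13   7  35] [146.9429 277.6286]
wh [
[... 979 characters left out ...]
1, 317.4])]
side green [([361, 208, 7, 7, 35], [364.3, 210.6]), ([377, 210, 7, 7, 32], [380.3, 212.5]), ([354, 213, 8, 5, 36], [357.3, 214.9]), ([361, 217, 8, 8, 44], [364.8, 221.0]), ([329, 386, 14, 14, 130], [335.4, 391.8])]
side orange [([353, 192, 7, 4, 23], [355.9, 193.6]), ([346, 196, 7, 4, 22], [348.8, 197.6]), ([361, 198, 7, 4, 24], [364.0, 199.5]), ([353, 202, 8, 4, 24], [356.5, 203.6]), ([346, 206, 7, 5, 28], [348.9, 208.0]), ([357, 343, 12, 10, 55], [362.6, 347.8])]
side yellow [([345, 191, 23, 27, 380], [354.5, 203.5]), ([307, 293, 9, 12, 28], [311.8, 297.5]), ([286, 308, 9, 12, 32], [290.8, 312.1]), ([275, 320, 4, 4, 9], [276.6, 321.1]), ([358, 343, 11, 10, 53], [362.8, 347.6])]
```

```bash
cat > fit.py <<'E'
from h import *
from scipy.optimize import least_squares
T=lambda x,y:(385+(x+.5)/3.7-.5,195+(y+.5)/3.7-.5); S=lambda x,y:(280+(x+.5)/3.3-.5,275+(y+.5)/3.3-.5)
pts={"ball":((490,320.4),(335.4,391.8),(None,-.128,None)),
"gate":((462.7,270.5),(362.6,347.8),(-.014,-.036,.108)),
"rail+":(T(108,158),S(277,85),(-.0958,.028,.123)),
"rail-":(T(120,271),S(200,125),(-.0958,-.028,.123)),
"chk+":(T(477,60),S(553,318),(.1,.075,.08)),
"chk-":(T(500,350),S(340,458),(.1,-.075,.08))}
F=[];W=[]
for k,(a,b,f) in pts.items():
    x,e=tri(a,b); print(k,x,np.round(e,4),f); W.append(x);F.append(f)
def res(p):
    c,s=np.cos(p[2]),np.sin(p[2]);r=[]
    for f,w in zip(F,W):
        d=w[:2]-p[:2]; l=np.array([c*d[0]+s*d[1],-s*d[0]+c*d[1]])
        r+= [0 if f[0] is None else l[0]-f[0], l[1]-f[1]]
    return np.array(r)
r=least_squares(res,[.5,-.3,-1.5],loss="soft_l1",f_scale=.003); print(r.x,np.degrees(r.x[2]));print(res(r.x).reshape(-1,2)*1e3)
# plate corners and yaw
c=onz("top",[T(37,77),T(55,402),T(515,378),T(175,568),T(397,556)],.008);print(c)
for a,b in((0,1),(3,4)): d=c[b]-c[a];print(np.degrees(np.arctan2(d[1],d[0])),np.linalg.norm(d))
E
python3 fit.py
cat > tb.py <<'E'
from h import *
def find(im):
    pur,wh=tubes(im); n,l,st,c=cv2.connectedComponentsWithStats(pur)
    caps=[c[i] for i in range(1,n) if 25<st[i,4]<130 and 100<c[i][0]<400 and 230<c[i][1]<380]
    n,l,st,c=cv2.connectedComponentsWithStats(wh)
    wl=[c[i] for i in range(1,n) if 70<st[i,4]<140 and 100<c[i][0]<400 and 225<c[i][1]<380]
    out=[]
    for p in caps:
        if not wl: continue
        q=min(wl,key=lambda w:np.linalg.norm(w-p)); C=onz("top",p,.014)[0];Q=onz("top",q,.013)[0]
        d=C-Q; L=np.linalg.norm(d[:2]); d/=L; o=C-.050*d
        out.append((o[:2],np.degrees(np.arctan2(d[1],d[0])),L,p,q))
    return out
E
python3 - <<'E'
from tb import *
t=cv2.imread("pics/top0.png")
for o in find(t): print(o)
y=[onz("top",p,z)[0] for p,z in(((344.6,252.4),.02),((347.3,269.5),.022),((352.9,299.7),.022),((356.1,317.4),.02))]
print(np.array(y)); d=y[2]-y[1];print(np.degrees(np.arctan2(d[1],d[0])),np.linalg.norm(d),np.linalg.norm(y[3]-y[0]))
x,e=tri(((347.3+352.9)/2,(269.5+299.7)/2),((311.8+290.8)/2,(297.5+312.1)/2));print("roller",x,e)
E
```

```text
ball [ 0.4336 -0.2809  0.1043] [0.0003 0.0003] (None, -0.128, None)
gate [ 0.524  -0.2365  0.1059] [0.0003 0.0003] (-0.014, -0.036, 0.108)
rail+ [ 0.5873 -0.1506  0.1077] [0.001 0.001] (-0.0958, 0.028, 0.123)
rail- [ 0.5303 -0.1527  0.1124] [0.0002 0.0002] (-0.0958, -0.028, 0.123)
chk+ [ 0.6374 -0.3477  0.0797] [0.0001 0.0001] (0.1, 0.075, 0.08)
chk- [ 0.4883 -0.3485  0.0795] [0.0008 0.0008] (0.1, -0.075, 0.08)
[ 0.5607 -0.2481 -1.5516] -88.89849211860047
[[ 0.      0.2447]
 [ 1.6328 -0.4823]
 [-1.2109  0.4352]
 [-0.2518 -0.6047]
 [ 0.9852 -0.2574]
 [-1.0562  0.6667]]
[[ 0.6456 -0.1329  0.008 ]
 [ 0.4675 -0.1357  0.008 ]
 [ 0.4755 -0.3856  0.008 ]
 [ 0.3784 -0.1963  0.008 ]
 [ 0.3823 -0.3154  0.008 ]]
-179.09746796470122 0.1781323038708309
-88.15215560256476 0.11921294376605124
(array([0.5354, 0.3904]), np.float64(72.20849482162883), np.float64(0.03890115312094155), array([111.0735, 266.9853]), array([129.7391, 272.6196]))
(array([0.5447, 0.1308]), np.float64(99.73158092985506), np.float64(0.03734958699936868), array([240.6533, 271.72  ]), array([259.1748, 268.2427]))
(array([0.541 , 0.2655]), np.float64(-100.32678430427949), np.float64(0.03798858921162307), array([222.4146, 274.1951]), array([203.7757, 271.1776]))
(array([0.4263, 0.1339]), np.float64(10.346572632198917), np.float64(0.03728910765247216), array([259.4203, 302.058 ]), array([262.945 , 320.7248]))
(array([0.425 , 0.2529]), np.float64(61.014866428304636), np.float64(0.03887257017183809), array([181.2933, 317.04  ]), array([198.602 , 326.3571]))
[[ 0.5704 -0.0281  0.02  ]
 [ 0.536  -0.0324  0.022 ]
 [ 0.4763 -0.0419  0.022 ]
 [ 0.4417 -0.0473  0.02  ]]
-171.00354965190593 0.060427727828504904 0.13012768693928184
roller [ 0.5071 -0.0378  0.0195] [np.float64(0.001054350117530387), np.float64(0.0010543501175303079)]
```

View pics/c3.png

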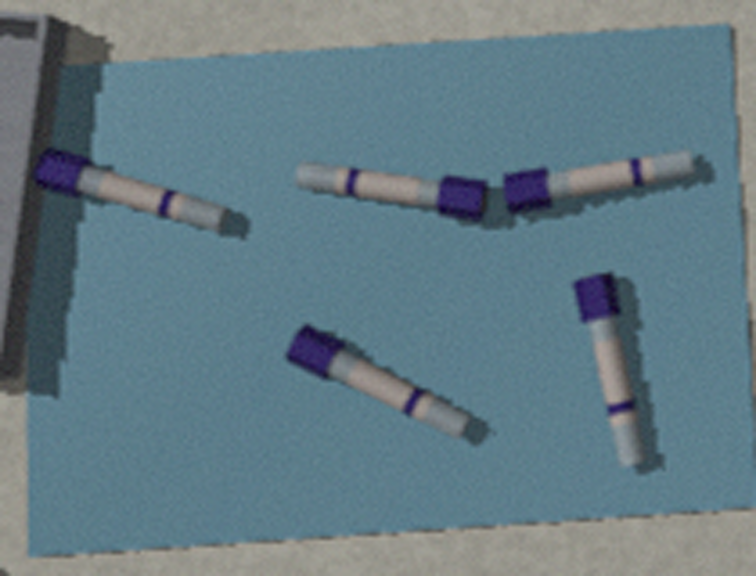

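>>> step_arm:
  motion: [0.5,-0.47,0,0,0,0.04,1,-0.93,0,0,0,0.08,1,-0.93,0,0,0,0.08,1,-0.93,0,0,0,0.08]
  grip: 1
  squeeze: 40

```text
clock: 0.6
ee_pos: [0.3188, 0.356, 0.2496]
tcp_rot: [[-0.987, 0.159, -0.001], [0.159, 0.987, -0.002], [0.0, -0.002, -1.0]]
contact_force: [-0.3, 0.2, -0.6]
gripper_width: 0.0121
```

>>> step_arm:
  motion: [0.4,-0.47,0,0,0,0.04,0.78,-0.93,0,0,0,0.08,0.78,-0.93,0,0,0,0.08,0.78,-0.93,0,0,0,0.08]

```text
clock: 1.1
ee_pos: [0.4373, 0.2144, 0.2491]
tcp_rot: [[-1.0, -0.003, -0.001], [-0.003, 1.0, -0.002], [0.001, -0.002, -1.0]]
contact_force: [-0.5, 0.2, -0.8]
gripper_width: 0.0001
```

>>> step_arm:
  motion: [0,-0.4,0,0,0,0,0,-0.8,0,0,0,0,0,-1,0,0,0,0,0,-1,0,0,0,0]

```text
clock: 1.6
ee_pos: [0.437, 0.0642, 0.2491]
tcp_rot: [[-1.0, -0.002, -0.001], [-0.002, 1.0, -0.002], [0.001, -0.002, -1.0]]
contact_force: [0.3, 1.1, -0.2]
gripper_width: -0.0003
```

>>> step_arm:
  motion: [0,-0.4,0,0,0,0,0,-0.8,0,0,0,0,0,-1,0,0,0,0,0,-1,0,0,0,0]

```text
clock: 2.1
ee_pos: [0.4372, -0.0857, 0.2489]
tcp_rot: [[-1.0, -0.001, -0.002], [-0.001, 1.0, -0.001], [0.002, -0.001, -1.0]]
contact_force: [0.1, 0.6, 0.0]
gripper_width: -0.0002
```

>>> step_arm:
  motion: [0,-0.4,0,0,0,0,0,-0.8,0,0,0,0,0,-1,0,0,0,0,0,-1,0,0,0,0]

```text
clock: 2.6
ee_pos: [0.4379, -0.2351, 0.2484]
tcp_rot: [[-1.0, -0.001, -0.002], [-0.001, 1.0, -0.0], [0.002, -0.0, -1.0]]
contact_force: [-0.3, 0.8, 0.3]
gripper_width: 0.0001
```

>>> step_arm:
  motion: [-0.02,-0.4,0,0,0,0,-0.02,-0.75,0,0,0,0,-0.02,-0.75,-0.4,0,0,0,-0.02,-0.75,-0.75,0,0,0,-0.02,-0.75,-0.95,0,0,0,-0.02,-0.75,-0.95,0,0,0]

```text
clock: 3.35
ee_pos: [0.4354, -0.3446, 0.1045]
tcp_rot: [[-1.0, -0.003, -0.005], [-0.003, 1.0, 0.003], [0.005, 0.003, -1.0]]
contact_force: [1.1, -0.6, 0.1]
gripper_width: -0.0002
```

>>> step_arm:
  motion: [0,0.1,0,0,0,0,0,0.2,0,0,0,0,0,0.3,0,0,0,0,0,0.4,0,0,0,0,0,0.5,0,0,0,0,0,0.6,0,0,0,0,0,0.65,0,0,0,0,0,0.65,0,0,0,0]

```text
clock: 4.35
ee_pos: [0.4355, -0.2467, 0.1045]
tcp_rot: [[-1.0, -0.003, -0.005], [-0.003, 1.0, 0.004], [0.005, 0.004, -1.0]]
contact_force: [-0.4, -0.9, -0.1]
gripper_width: 0.0003
```

```bash
cat > ball.py <<'E'
from h import *
P=[]
for n in("top","side"):
    im=robot.capture(n).astype(int); b,g,r=im[...,0],im[...,1],im[...,2]
    k,l,st,c=cv2.connectedComponentsWithStats(((g-r>40)&(g-b>25)).astype(np.uint8))
    q=[(st[i,4],c[i]) for i in range(1,k) if st[i,4]>8 and (c[i][1]>300)]
    print(n,q); P.append(max(q,key=lambda a:a[0])[1] if q else None)
if all(p is not None for p in P):
    x,e=tri(*P); dl=x[:2]-[.5607,-.2481]; fx=.0175*dl[0]-.9998*dl[1]; print(x,e,"fx",fx,"ang from vertical",np.arctan2(fx,x[2]-.03), "est value",np.arctan2(fx,x[2]-.03)+.5)
E
python3 ball.py
```

```text
top []
side [(np.int32(63), array([312.4603, 366.8095]))]
```

>>> step_arm:
  motion: [0,0.03,0,0,0,0,0,0.06,0,0,0,0,0,0.06,0,0,0,0]

```text
clock: 4.82
ee_pos: [0.4357, -0.2414, 0.1047]
tcp_rot: [[-1.0, -0.003, -0.003], [-0.003, 1.0, -0.004], [0.003, -0.004, -1.0]]
contact_force: [-2.9, -18.1, -8.6]
gripper_width: 0.0004
```

>>> step_arm:
  motion: [0,0.02,0,0,0,0,0,0.04,0,0,0,0,0,0.04,0,0,0,0]

```text
clock: 5.2
ee_pos: [0.4358, -0.2408, 0.105]
tcp_rot: [[-1.0, -0.004, -0.001], [-0.004, 1.0, -0.015], [0.001, -0.015, -1.0]]
contact_force: [-2.8, -32.8, -13.8]
gripper_width: -0.0001
```

```bash
python3 ball.py; python3 -c "
from h import *
print(robot.get_obs()['contact_force'])"
```

```text
top []
side [(np.int32(65), array([311.5077, 365.5846]))]
[ -3.9403 -32.26   -14.5618]
```

>>> step_arm:
  motion: [0,-0.15,0,0,0,0,0,-0.2,0.2,0,0,0,0,-0.2,0.6,0,0,0,0,-0.2,0.8,0,0,0,0,-0.2,0.8,0,0,0]

```text
clock: 5.92
ee_pos: [0.4363, -0.2712, 0.2269]
tcp_rot: [[-1.0, -0.004, 0.002], [-0.004, 1.0, -0.018], [-0.002, -0.018, -1.0]]
contact_force: [-0.3, 0.0, -1.3]
gripper_width: 0.0004
```

>>> step_arm:
  motion: [0.2,0.4,0,0,0,0.03,0.4,0.8,0,0,0,0.07,0.47,1,0,0,0,0.07,0.47,1,0,0,0,0.07]
  grip: -1

```text
clock: 6.42
ee_pos: [0.5069, -0.1188, 0.2254]
tcp_rot: [[-0.988, -0.153, 0.002], [-0.153, 0.988, -0.016], [0.0, -0.016, -1.0]]
contact_force: [0.7, -0.4, 0.3]
gripper_width: 0.0723
```

```bash
python3 ball.py
python3 - <<'E'
from h import *
im=robot.capture("top"); save("t1.png",im)
b,g,r=[im[...,k].astype(int) for k in range(3)]
m=((r-b>50)&(g-b>30)&(abs(r-g)<70)).astype(np.uint8)
k,l,st,c=cv2.connectedComponentsWithStats(m)
print([(st[i,4],c[i]) for i in range(1,k) if st[i,4]>6 and 320<c[i][0]<380 and c[i][1]>230])
E
```

```text
top [(np.int32(18), array([452.5   , 317.5556])), (np.int32(32), array([453.5   , 324.2812]))]
side [(np.int32(99), array([314.0808, 365.7778]))]
[ 0.4289 -0.2166  0.1002] [np.float64(0.0008429656952933118), np.float64(0.000842965695293365)] fx -0.03383834073269647 ang from vertical -0.4489097707879746 est value 0.051090229212025384
[(np.int32(13), array([344.7692, 252.3077])), (np.int32(44), array([347.2727, 269.5227])), (np.int32(47), array([352.9149, 299.7234])), (np.int32(13), array([355.7692, 317.4615]))]
```

>>> step_arm:
  motion: [0,0.4,0,0.008,0,0,0,0.54,-0.3,0.008,0,0,0,0.54,-0.7,0.008,0,0,0,0.54,-0.97,0.008,0,0,0,0.54,-0.97,0.008,0,0]

```text
clock: 7.2
ee_pos: [0.5048, -0.0414, 0.0784]
tcp_rot: [[-0.989, -0.147, -0.002], [-0.147, 0.989, 0.001], [0.002, 0.002, -1.0]]
contact_force: [0.3, 0.2, 0.1]
gripper_width: 0.0854
```

>>> step_arm:
  motion: [0,0,-0.2,0,0,0,0,0,-0.36,0,0,0,0,0,-0.38,0,0,0,0,0,-0.38,0,0,0]

```text
clock: 7.7
ee_pos: [0.5057, -0.042, 0.023]
tcp_rot: [[-0.989, -0.147, -0.0], [-0.147, 0.989, 0.001], [0.0, 0.001, -1.0]]
contact_force: [-0.6, -0.3, 0.9]
gripper_width: 0.0855
```

>>> step_arm:
  motion: [0,0,0,0,0,0,0,0,0,0,0,0,0,0,0,0,0,0,0,0,0,0,0,0,0,0,0,0,0,0]
  grip: 1
  squeeze: 60

```text
clock: 8.32
ee_pos: [0.5059, -0.0421, 0.0236]
tcp_rot: [[-0.989, -0.147, 0.001], [-0.147, 0.989, 0.0], [-0.001, 0.0, -1.0]]
contact_force: [-1.3, 0.0, 6.6]
gripper_width: 0.032
```

>>> step_arm:
  motion: [0,0,0.1,0,0,0,0,0,0.3,0,0,0,0,0,0.6,0,0,0,0,0,0.9,0,0,0,0,0,1,0,0,0,0,0,1,0,0,0]

```text
clock: 9.07
ee_pos: [0.5058, -0.042, 0.1737]
tcp_rot: [[-0.989, -0.147, 0.001], [-0.147, 0.989, 0.0], [-0.001, -0.0, -1.0]]
contact_force: [0.2, 0.5, -3.2]
gripper_width: 0.032
```

>>> step_arm:
  motion: [0.1,-0.2,0.1,0,0,-0.02,0.2,-0.4,0.2,0,0,-0.03,0.2,-0.7,0.2,0,0,-0.04,0.2,-1,0.2,0,0,-0.0625,0.2,-1,0.2,0,0,-0.0625]

```text
clock: 9.7
ee_pos: [0.5349, -0.1943, 0.2011]
tcp_rot: [[-1.0, -0.013, -0.002], [-0.013, 1.0, 0.002], [0.002, 0.002, -1.0]]
contact_force: [-0.3, 0.7, -3.1]
gripper_width: 0.0317
```

>>> step_arm:
  motion: [0.1,-0.2,0,0,0,0,0.18,-0.5,0,0,0,0,0.18,-0.8,0,0,0,0,0.18,-1,0,0,0,0,0.18,-1,0,0,0,0,0.18,-1,0,0,0,0]

```text
clock: 10.45
ee_pos: [0.562, -0.3429, 0.1998]
tcp_rot: [[-1.0, -0.014, -0.004], [-0.014, 1.0, 0.004], [0.004, 0.004, -1.0]]
contact_force: [-0.4, 0.6, -2.2]
gripper_width: 0.0318
```

Run:
```python
from h import *
a=robot.capture("top"); b=robot.capture("side"); save("t2.png",a); save("s2.png",b)
p=proj("top",robot.get_obs()["ee_pos"]); q=proj("side",robot.get_obs()["ee_pos"]);print(p,q,robot.get_obs()["ee_pos"],robot.get_obs()["gripper_width"])
A=crop(a,420,170,600,340,2.2);B=crop(b,300,260,480,430,2.2);save("c4.png",np.hstack([A,B]))
```

```text
[[543.2957 241.9684]] [[425.0607 355.1564]] [ 0.5622 -0.3429  0.2006] 0.031835681020009776
```

View pics/c4.png

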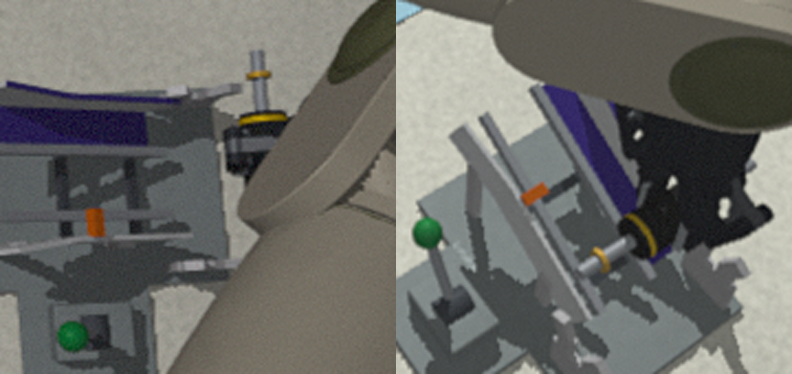

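Run:
```python
from h import *
from h import onz
for n,x0,y0,f in(("top",515,180,"t2"),("side",370,340,"s2")):
    im=cv2.imread(f"pics/{f}.png");b,g,r=[im[...,k].astype(int) for k in range(3)]
    m=((r-b>50)&(g-b>30)&(abs(r-g)<75)).astype(np.uint8); m[:, :x0]=0; m[:y0]=0
    k,l,st,c=cv2.connectedComponentsWithStats(m)
    for i in range(1,k):
        if st[i,4]>5: print(n,st[i],c[i],onz(n,c[i],.195))
ends=onz("top",(536.8,193.6),.194),onz("side",(385,381.8),.194);print(ends)
# predicted
e=np.array([.5622,-.3429,.194]);u=np.array([1,.0138,0])
for s in(.084,.065,.036,-.036,-.065,-.084): print(s,proj("top",e+s*u),proj("side",e+s*u))
```

```text
top [532 202  11   4  29] [537.2414 203.3103] [[ 0.6277 -0.3404  0.195 ]]
top [528 222  22   5  67] [538.3731 223.4478] [[ 0.5938 -0.3397  0.195 ]]
side [405 357  13  19  54] [412.7037 365.3704] [[ 0.5363 -0.3444  0.195 ]]
side [389 372   8  11  37] [392.973  376.5946] [[ 0.4975 -0.3429  0.195 ]]
(array([[ 0.6444, -0.3414,  0.194 ]]), array([[ 0.4819, -0.3429,  0.194 ]]))
0.084 [[536.9073 192.5601]] [[462.1604 332.8885]]
0.065 [[537.9314 203.7354]] [[453.8715 338.2361]]
0.036 [[539.5062 220.9213]] [[440.9432 346.577 ]]
-0.036 [[543.4791 264.2761]] [[407.3166 368.2717]]
-0.065 [[545.1052 282.0205]] [[393.1186 377.4317]]
-0.084 [[546.1787 293.7358]] [[383.6011 383.5721]]
```

>>> step_arm:
  motion: [0,-0.04,-0.2,0,0,0,0,-0.04,-0.4,0,0,0,0,-0.04,-0.6,0,0,0,0,-0.04,-0.67,0,0,0,0,-0.04,-0.67,0,0,0,0,-0.04,-0.67,0,0,0]

```text
clock: 11.3
ee_pos: [0.5628, -0.3491, 0.1017]
tcp_rot: [[-1.0, -0.015, -0.001], [-0.015, 1.0, 0.001], [0.001, 0.001, -1.0]]
contact_force: [1.0, -0.0, -1.5]
gripper_width: 0.032
```

>>> step_arm:
  motion: [0,0,-0.04,0,0,0,0,0,-0.08,0,0,0,0,0,-0.12,0,0,0,0,0,-0.16,0,0,0,0,0,-0.16,0,0,0]

```text
clock: 11.92
ee_pos: [0.5625, -0.3489, 0.0769]
tcp_rot: [[-1.0, -0.015, -0.002], [-0.015, 1.0, 0.002], [0.002, 0.002, -1.0]]
contact_force: [-0.9, 0.5, -2.0]
gripper_width: 0.0317
```

In the slots with no contact force; on down.

>>> step_arm:
  motion: [0,0,-0.04,0,0,0,0,0,-0.08,0,0,0,0,0,-0.11,0,0,0,0,0,-0.12,0,0,0,0,0,-0.12,0,0,0]

```text
clock: 12.55
ee_pos: [0.5625, -0.3493, 0.0591]
tcp_rot: [[-1.0, -0.015, -0.002], [-0.015, 1.0, 0.001], [0.002, 0.001, -1.0]]
contact_force: [-0.0, -5.5, -0.6]
gripper_width: 0.0322
```

>>> step_arm:
  motion: [0,0,-0.015,0,0,0,0,0,-0.02,0,0,0,0,0,-0.02,0,0,0]

```text
clock: 12.92
ee_pos: [0.5626, -0.3494, 0.0566]
tcp_rot: [[-1.0, -0.015, -0.002], [-0.015, 1.0, 0.001], [0.002, 0.001, -1.0]]
contact_force: [-2.4, -3.2, 4.2]
gripper_width: 0.0319
```

>>> step_arm:
  motion: [0,0,0,0,0,0,0,0,0,0,0,0,0,0,0,0,0,0,0,0,0,0,0,0]
  grip: -0.3

```text
clock: 13.42
ee_pos: [0.5626, -0.3492, 0.0564]
tcp_rot: [[-1.0, -0.015, -0.002], [-0.015, 1.0, 0.001], [0.002, 0.001, -1.0]]
contact_force: [-0.1, -0.6, -0.4]
gripper_width: 0.0555
```

>>> step_arm:
  motion: [0,0,0.1,0,0,0,0,0,0.3,0,0,0,0,0,0.6,0,0,0,0,0,0.9,0,0,0,0,0,1,0,0,0,0,0,1,0,0,0]

```text
clock: 14.18
ee_pos: [0.5627, -0.3493, 0.2072]
tcp_rot: [[-1.0, -0.015, -0.001], [-0.015, 1.0, 0.0], [0.001, 0.0, -1.0]]
contact_force: [-0.1, -0.3, 0.3]
gripper_width: 0.0553
```

>>> step_arm:
  motion: [-0.1,0.4,0.1,0,0,0,-0.2,0.8,0.1,0,0,0,-0.3,1,0.1,0,0,0,-0.3,1,0.1,0,0,0]

```text
clock: 14.68
ee_pos: [0.5168, -0.1971, 0.2211]
tcp_rot: [[-1.0, -0.017, -0.003], [-0.017, 1.0, 0.002], [0.003, 0.002, -1.0]]
contact_force: [-0.4, -0.4, 0.5]
gripper_width: 0.0555
```

>>> step_arm:
  motion: [0,0.4,0,0,0,-0.2,0,0.8,0,0,0,-0.3,-0.3,1,0.1,0,0,-0.4,-0.3,1,0.1,0,0,-0.4,-0.3,1,0.1,0,0,-0.4]

```text
clock: 15.3
ee_pos: [0.4717, -0.0473, 0.2353]
tcp_rot: [[-0.678, 0.735, -0.002], [0.735, 0.678, 0.004], [0.004, 0.001, -1.0]]
contact_force: [-0.1, 0.1, 0.4]
gripper_width: 0.0553
```

Run:
```python
from h import *
from tb import find
a=robot.capture("top"); b=robot.capture("side"); save("t3.png",a); save("s3.png",b)
A=crop(a,400,190,580,350,2.2);B=crop(b,300,270,480,430,2.2);save("c5.png",np.hstack([A,B]))
for o in find(a): print(o)
print(robot.get_obs()["ee_pos"])
```

```text
(array([0.5356, 0.3902]), np.float64(72.33965609931421), np.float64(0.03723450019393537), array([111.1299, 266.9351]), array([129.018 , 272.2883]))
(array([0.5443, 0.1311]), np.float64(99.37789394567022), np.float64(0.037015750774638596), array([240.4667, 271.76  ]), array([258.8435, 268.4261]))
(array([0.5409, 0.2657]), np.float64(-100.17459030840512), np.float64(0.03694240408740098), array([222.3373, 274.2048]), array([204.2049, 271.3197]))
(array([0.4264, 0.1337]), np.float64(10.648526500479226), np.float64(0.0368959248888683), array([259.3896, 302.013 ]), array([262.9744, 320.4615]))
(array([0.4248, 0.2525]), np.float64(60.71284383863637), np.float64(0.03737011096056559), array([181.593 , 317.0116]), array([198.187 , 326.0569]))
[ 0.4719 -0.0476  0.2351]
```

View pics/c5.png

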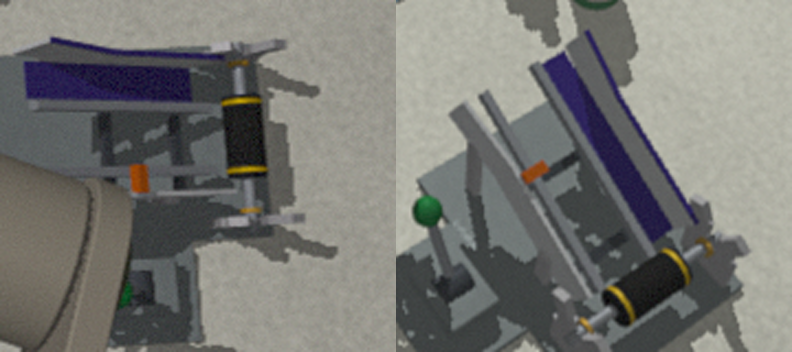

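>>> step_arm:
  motion: [-0.1,0.4,0,0,0,0.1,-0.2,0.8,0,0,0,0.2,-0.28,1,0,0,0,0.3,-0.28,1,0,0,0,0.4,-0.28,1,0,0,0,0.48,-0.28,1,0,0,0,0.48,-0.28,1,0,0,0,0.48]

```text
clock: 16.27
ee_pos: [0.4301, 0.1021, 0.2345]
tcp_rot: [[-0.983, -0.183, -0.006], [-0.183, 0.983, 0.0], [0.006, 0.001, -1.0]]
contact_force: [-0.7, 0.5, 0.3]
gripper_width: 0.0553
```

>>> step_arm:
  motion: [0,0.2,-0.4,0,0,0,0,0.2,-0.8,0,0,0,0,0.2,-1,0,0,0,0,0.2,-1,0,0,0]

```text
clock: 16.77
ee_pos: [0.429, 0.1318, 0.0828]
tcp_rot: [[-0.983, -0.182, -0.011], [-0.182, 0.983, -0.0], [0.011, 0.002, -1.0]]
contact_force: [0.2, 0.1, 0.6]
gripper_width: 0.0553
```

>>> step_arm:
  motion: [0,0.01,-0.2,0,0,0,0,0.01,-0.37,0,0,0,0,0.01,-0.39,0,0,0,0,0.01,-0.39,0,0,0]

```text
clock: 17.27
ee_pos: [0.43, 0.1333, 0.0256]
tcp_rot: [[-0.983, -0.182, -0.009], [-0.182, 0.983, -0.0], [0.009, 0.001, -1.0]]
contact_force: [-0.5, 0.2, -0.0]
gripper_width: 0.0557
```

>>> step_arm:
  motion: [0,0,0,0,0,0,0,0,0,0,0,0,0,0,0,0,0,0,0,0,0,0,0,0,0,0,0,0,0,0]
  grip: 1
  squeeze: 35

```text
clock: 17.9
ee_pos: [0.4304, 0.1333, 0.0263]
tcp_rot: [[-0.983, -0.182, -0.007], [-0.182, 0.983, -0.0], [0.007, 0.001, -1.0]]
contact_force: [-0.6, -0.9, 6.8]
gripper_width: 0.0136
```

>>> step_arm:
  motion: [0,0,0.2,0,0,0,0,0,0.5,0,0,0,0,0,0.8,0,0,0,0,0,1,0,0,0,0,0,1,0,0,0]

```text
clock: 18.52
ee_pos: [0.4312, 0.1334, 0.1782]
tcp_rot: [[-0.983, -0.182, -0.003], [-0.182, 0.983, 0.0], [0.003, 0.001, -1.0]]
contact_force: [0.0, -0.3, 0.0]
gripper_width: 0.0133
```

>>> step_arm:
  motion: [0.1,-0.3,0,0,0,0,0.2,-0.6,0.1,0,0,-0.04,0.3,-1,0.1,0,0,-0.08,0.3,-1,0.1,0,0,-0.08]

```text
clock: 19.02
ee_pos: [0.4764, -0.0197, 0.1919]
tcp_rot: [[-1.0, -0.01, -0.005], [-0.01, 1.0, 0.001], [0.005, 0.001, -1.0]]
contact_force: [-1.0, 0.6, 0.6]
gripper_width: 0.0134
```

>>> step_arm:
  motion: [0.2,-0.3,0,0,0,0,0.4,-0.6,0,0,0,0,0.59,-1,0,0,0,0,0.59,-1,0,0,0,0,0.59,-1,0,0,0,0]

```text
clock: 19.65
ee_pos: [0.5645, -0.1687, 0.1907]
tcp_rot: [[-1.0, -0.01, -0.007], [-0.01, 1.0, 0.002], [0.007, 0.002, -1.0]]
contact_force: [-0.5, 1.4, 1.0]
gripper_width: 0.0135
```

Run:
```python
from h import *
a=robot.capture("top"); b=robot.capture("side"); save("t4.png",a); save("s4.png",b)
A=crop(a,360,170,540,340,2.2);B=crop(b,270,200,450,370,2.2);save("c6.png",np.hstack([A,B]))
o=robot.get_obs();print(o["ee_pos"],o["tcp_rot"][:,0],o["gripper_width"])
```

```text
[ 0.5645 -0.1682  0.1916] [-0.9999 -0.0115  0.0056] 0.013433040981706714
```

View pics/c6.png

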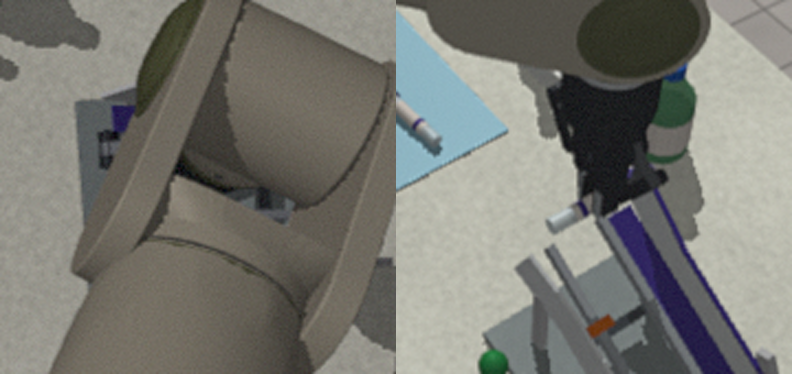

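>>> step_arm:
  motion: [0,-0.06,0,0,0,0,0,-0.126,-0.1,0,0,0,0,-0.126,-0.2,0,0,0,0,-0.126,-0.3,0,0,0,0,-0.126,-0.37,0,0,0,0,-0.126,-0.37,0,0,0]

```text
clock: 20.5
ee_pos: [0.5642, -0.1868, 0.1351]
tcp_rot: [[-1.0, -0.012, -0.007], [-0.012, 1.0, 0.002], [0.007, 0.002, -1.0]]
contact_force: [0.1, 0.4, -0.5]
gripper_width: 0.0133
```

>>> step_arm:
  motion: [0,0,-0.015,0,0,0,0,0,-0.02,0,0,0,0,0,-0.02,0,0,0]

```text
clock: 20.88
ee_pos: [0.5643, -0.1868, 0.1323]
tcp_rot: [[-1.0, -0.012, -0.007], [-0.012, 1.0, 0.002], [0.007, 0.002, -1.0]]
contact_force: [-0.4, -1.2, -0.1]
gripper_width: 0.0134
```

>>> step_arm:
  motion: [0,0,-0.01,0,0,0,0,0,-0.01,0,0,0]

```text
clock: 21.12
ee_pos: [0.5645, -0.1869, 0.1312]
tcp_rot: [[-1.0, -0.012, -0.006], [-0.012, 1.0, 0.002], [0.006, 0.002, -1.0]]
contact_force: [-0.4, 0.2, 2.7]
gripper_width: 0.0136
```

>>> step_arm:
  motion: [0,0,0,0,0,0,0,0,0,0,0,0,0,0,0,0,0,0]
  grip: 0.2

```text
clock: 21.5
ee_pos: [0.5645, -0.1869, 0.1311]
tcp_rot: [[-1.0, -0.012, -0.006], [-0.012, 1.0, 0.002], [0.006, 0.002, -1.0]]
contact_force: [-0.6, 0.2, -0.4]
gripper_width: 0.0339
```

>>> step_arm:
  motion: [0,0.03,0.1,0,0,0,0,0.04,0.2,0,0,0,0,0.04,0.4,0,0,0,0,0.04,0.6,0,0,0,0,0.04,0.6,0,0,0]

```text
clock: 22.12
ee_pos: [0.5653, -0.1811, 0.2246]
tcp_rot: [[-1.0, -0.012, -0.001], [-0.012, 1.0, -0.001], [0.001, -0.001, -1.0]]
contact_force: [-0.0, -0.8, -1.5]
gripper_width: 0.0342
```

>>> step_arm:
  motion: [-0.2,0.4,0,0,0,0,-0.4,0.8,0,0,0,0,-0.5,1,0,0,0,0,-0.5,1,0,0,0,0]

```text
clock: 22.62
ee_pos: [0.4892, -0.029, 0.2249]
tcp_rot: [[-1.0, -0.015, -0.001], [-0.015, 1.0, -0.001], [0.001, -0.001, -1.0]]
contact_force: [0.4, -0.1, 0.4]
gripper_width: 0.0342
```

Run:
```python
from h import *
from tb import find
a=robot.capture("top"); b=robot.capture("side"); save("t5.png",a); save("s5.png",b)
A=crop(a,400,190,580,350,2.2);B=crop(b,300,270,480,430,2.2);save("c7.png",np.hstack([A,B]))
for o in find(a): print(o)
print(robot.get_obs()["ee_pos"])
```

```text
(array([0.5358, 0.39  ]), np.float64(73.31707459796543), np.float64(0.03694248859359603), array([111.0941, 267.2353]), array([128.9478, 272.2435]))
(array([0.5444, 0.1309]), np.float64(99.64351178781757), np.float64(0.03702876474229838), array([240.5802, 271.8519]), array([258.9492, 268.4322]))
(array([0.5407, 0.2653]), np.float64(-99.58724648372271), np.float64(0.037630008460929586), array([222.6024, 274.0361]), array([204.096, 271.288]))
(array([0.4248, 0.2528]), np.float64(60.260114963650665), np.float64(0.037554378837156004), array([181.5057, 316.8161]), array([198.104, 326.04 ]))
[ 0.4904 -0.0312  0.2247]
```

View pics/c7.png

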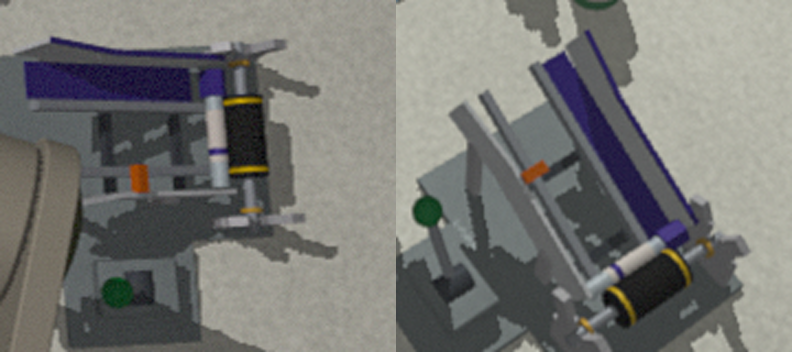

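>>> step_arm:
  motion: [-0.2,0.4,0,0,0,0.08,-0.42,0.8,0,0,0,0.16,-0.42,1,0,0,0,0.25,-0.42,1,0,0,0,0.25]
  grip: -0.1

```text
clock: 23.22
ee_pos: [0.4275, 0.1199, 0.2247]
tcp_rot: [[-0.858, -0.514, 0.0], [-0.514, 0.858, -0.002], [0.001, -0.001, -1.0]]
contact_force: [0.0, -1.0, 0.4]
gripper_width: 0.0467
```

>>> step_arm:
  motion: [0,0.4,0,0,0,0.08,0,0.8,0,0,0,0.16,0,0.92,0,0,0,0.247,0,0.92,-0.4,0,0,0.247,0,0.92,-0.8,0,0,0.247,0,0.92,-0.95,0,0,0.247,0,0.92,-0.95,0,0,0.247]

```text
clock: 24.1
ee_pos: [0.4278, 0.2565, 0.0807]
tcp_rot: [[-0.494, -0.869, -0.002], [-0.869, 0.494, -0.003], [0.003, 0.001, -1.0]]
contact_force: [0.5, 0.4, -0.8]
gripper_width: 0.0469
```

>>> step_arm:
  motion: [-0.006,0,-0.2,0,0,0,-0.006,0,-0.34,0,0,0,-0.006,0,-0.36,0,0,0,-0.006,0,-0.36,0,0,0]

```text
clock: 24.6
ee_pos: [0.428, 0.2564, 0.0279]
tcp_rot: [[-0.495, -0.869, -0.001], [-0.869, 0.495, -0.002], [0.002, -0.001, -1.0]]
contact_force: [0.5, 0.8, -0.6]
gripper_width: 0.047
```

>>> step_arm:
  motion: [0,0,0,0,0,0,0,0,0,0,0,0,0,0,0,0,0,0,0,0,0,0,0,0,0,0,0,0,0,0]
  grip: 1

```text
clock: 25.22
ee_pos: [0.4285, 0.2566, 0.0288]
tcp_rot: [[-0.495, -0.869, 0.001], [-0.869, 0.495, -0.002], [0.001, -0.002, -1.0]]
contact_force: [-0.3, -0.6, 6.3]
gripper_width: 0.0131
```

>>> step_arm:
  motion: [0,0,0.2,0,0,0,0,0,0.5,0,0,0,0,0,0.8,0,0,0,0,0,1,0,0,0,0,0,1,0,0,0]

```text
clock: 25.85
ee_pos: [0.4292, 0.2569, 0.1808]
tcp_rot: [[-0.495, -0.869, 0.005], [-0.869, 0.495, -0.0], [-0.002, -0.005, -1.0]]
contact_force: [-0.0, -0.1, -1.2]
gripper_width: 0.0134
```

>>> step_arm:
  motion: [0,-0.3,0,0,0,-0.07,0,-0.6,0.1,0,0,-0.15,0.1,-1,0.1,0,0,-0.22,0.1,-1,0.1,0,0,-0.22]

```text
clock: 26.35
ee_pos: [0.4446, 0.1038, 0.1947]
tcp_rot: [[-0.834, -0.552, 0.003], [-0.552, 0.834, -0.003], [-0.001, -0.004, -1.0]]
contact_force: [-1.0, 1.0, -1.1]
gripper_width: 0.0133
```

>>> step_arm:
  motion: [0.1,-0.3,0,0,0,-0.08,0.2,-0.6,0,0,0,-0.16,0.4,-1,0,0,0,-0.24,0.4,-1,0,0,0,-0.276,0.4,-1,0,0,0,-0.276]

```text
clock: 26.98
ee_pos: [0.5043, -0.0459, 0.1935]
tcp_rot: [[-1.0, -0.008, -0.001], [-0.008, 1.0, -0.003], [0.001, -0.003, -1.0]]
contact_force: [0.1, 0.5, -0.3]
gripper_width: 0.013
```

>>> step_arm:
  motion: [0.15,-0.3,0,0,0,0,0.3,-0.6,0,0,0,0,0.41,-0.86,0,0,0,0,0.41,-0.86,0,0,0,0,0.41,-0.86,0,0,0,0]

```text
clock: 27.6
ee_pos: [0.5655, -0.1733, 0.193]
tcp_rot: [[-1.0, -0.011, -0.002], [-0.011, 1.0, -0.002], [0.002, -0.002, -1.0]]
contact_force: [-0.9, 0.7, 0.2]
gripper_width: 0.0129
```

>>> step_arm:
  motion: [0,-0.09,0,0,0,0,-0.01,-0.09,-0.1,0,0,0,-0.01,-0.09,-0.2,0,0,0,-0.01,-0.09,-0.3,0,0,0,-0.01,-0.09,-0.39,0,0,0,-0.01,-0.09,-0.395,0,0,0,-0.01,-0.09,-0.395,0,0,0]

```text
clock: 28.48
ee_pos: [0.564, -0.1867, 0.1337]
tcp_rot: [[-1.0, -0.011, -0.002], [-0.011, 1.0, -0.002], [0.002, -0.002, -1.0]]
contact_force: [-0.1, -0.1, -0.7]
gripper_width: 0.013
```

>>> step_arm:
  motion: [0,0,-0.01,0,0,0,0,0,-0.012,0,0,0]

```text
clock: 28.72
ee_pos: [0.5643, -0.1867, 0.1325]
tcp_rot: [[-1.0, -0.011, -0.001], [-0.011, 1.0, -0.003], [0.001, -0.003, -1.0]]
contact_force: [-0.2, 0.2, 3.7]
gripper_width: 0.0129
```

>>> step_arm:
  motion: [0,0,0,0,0,0,0,0,0,0,0,0,0,0,0,0,0,0]
  grip: 0.2

```text
clock: 29.1
ee_pos: [0.5642, -0.1867, 0.1324]
tcp_rot: [[-1.0, -0.011, -0.002], [-0.011, 1.0, -0.002], [0.002, -0.002, -1.0]]
contact_force: [-0.8, -0.2, -0.6]
gripper_width: 0.0341
```

>>> step_arm:
  motion: [0,0.03,0.1,0,0,0,0,0.04,0.2,0,0,0,0,0.04,0.4,0,0,0,0,0.04,0.6,0,0,0,0,0.04,0.6,0,0,0]

```text
clock: 29.72
ee_pos: [0.5651, -0.181, 0.2258]
tcp_rot: [[-1.0, -0.011, 0.004], [-0.011, 1.0, -0.005], [-0.004, -0.005, -1.0]]
contact_force: [-0.6, 0.4, -0.1]
gripper_width: 0.0344
```

>>> step_arm:
  motion: [-0.05,0.4,0,0,0,-0.1,-0.1,0.8,0,0,0,-0.2,-0.13,1,0,0,0,-0.29,-0.13,1,0,0,0,-0.34,-0.13,1,0,0,0,-0.34]
  grip: -0.1

```text
clock: 30.35
ee_pos: [0.5454, -0.0306, 0.2257]
tcp_rot: [[-0.765, 0.643, -0.001], [0.643, 0.765, -0.006], [-0.003, -0.005, -1.0]]
contact_force: [-0.1, -0.2, 0.0]
gripper_width: 0.0468
```

```bash
cat > chk.py <<'E'
import sys
from h import *
from tb import find
a=robot.capture("top"); b=robot.capture("side"); k=sys.argv[1]; save(f"t{k}.png",a); save(f"s{k}.png",b)
A=crop(a,400,190,580,350,2.2);B=crop(b,300,270,480,430,2.2);save(f"c{k}.png",np.hstack([A,B]))
for o in find(a): print(o[0],round(o[1],1))
# tube caps in lane, side view: purple count, and white labels
yaw=np.radians(-89);ex=np.array([np.cos(yaw),np.sin(yaw),0]);ey=np.array([-ex[1],ex[0],0]);O=np.array([.5607,-.2481,0])
def W(bx,by,bz):
    c,s=np.cos(np.radians(26)),np.sin(np.radians(26))
    return O+ex*(.075+bx*c+bz*s)+ey*by+np.array([0,0,.04-bx*s+bz*c])
# whiteness/purple profile down the bed along y=0.01 (label) at z=.015 in the side view
for n,im in(("side",b),("top",a)):
    prof=""
    for bx in np.arange(-.19,.012,.004):
        u=proj(n,W(bx,.0,.013))[0].round().astype(int); p=im[u[1],u[0]].astype(int)
        prof+="#" if p.min()>115 else "."
    print(n,prof)
print(robot.get_obs()["ee_pos"])
E
python3 chk.py 8
```

```text
[0.5355 0.3903] 72.6
[0.5445 0.1308] 99.7
[0.5406 0.2658] -99.3
side ##########...............................###..###..
top .......................................#####.###...
[ 0.5455 -0.0312  0.2257]
```

>>> step_arm:
  motion: [0,0.4,0,0,0,-0.08,0,0.8,0,0,0,-0.16,0,1,0,0,0,-0.25,0,1,0,0,0,-0.335,0,1,0,0,0,-0.335]

```text
clock: 31.08
ee_pos: [0.5455, 0.1186, 0.2255]
tcp_rot: [[-0.173, 0.985, -0.005], [0.985, 0.173, -0.004], [-0.003, -0.006, -1.0]]
contact_force: [0.2, 0.2, 0.1]
gripper_width: 0.0469
```

>>> step_arm:
  motion: [-0.01,0.1,-0.4,0,0,0,-0.01,0.1,-0.8,0,0,0,-0.01,0.1,-0.96,0,0,0,-0.01,0.1,-0.96,0,0,0]

```text
clock: 31.58
ee_pos: [0.5434, 0.133, 0.0801]
tcp_rot: [[-0.177, 0.984, -0.009], [0.984, 0.177, -0.004], [-0.003, -0.009, -1.0]]
contact_force: [-0.4, -0.0, 0.4]
gripper_width: 0.0467
```

>>> step_arm:
  motion: [0,0.01,-0.2,0,0,0,0,0.01,-0.33,0,0,0,0,0.01,-0.35,0,0,0,0,0.01,-0.35,0,0,0]

```text
clock: 32.08
ee_pos: [0.5442, 0.1343, 0.029]
tcp_rot: [[-0.177, 0.984, -0.007], [0.984, 0.177, -0.004], [-0.003, -0.007, -1.0]]
contact_force: [-0.9, 0.5, 1.0]
gripper_width: 0.0473
```

>>> step_arm:
  motion: [0,0,0,0,0,0,0,0,0,0,0,0,0,0,0,0,0,0,0,0,0,0,0,0,0,0,0,0,0,0]
  grip: 1

```text
clock: 32.7
ee_pos: [0.5448, 0.1343, 0.03]
tcp_rot: [[-0.178, 0.984, -0.005], [0.984, 0.178, -0.004], [-0.003, -0.006, -1.0]]
contact_force: [-1.8, -1.2, 5.6]
gripper_width: 0.0128
```

>>> step_arm:
  motion: [0,0,0.2,0,0,0,0,0,0.5,0,0,0,0,0,0.8,0,0,0,0,0,1,0,0,0,0,0,1,0,0,0]

```text
clock: 33.33
ee_pos: [0.5456, 0.1344, 0.1824]
tcp_rot: [[-0.178, 0.984, -0.0], [0.984, 0.178, -0.004], [-0.004, -0.001, -1.0]]
contact_force: [0.3, 0.1, -0.5]
gripper_width: 0.0128
```

>>> step_arm:
  motion: [0,-0.25,0,0,0,-0.08,0,-0.5,0.1,0,0,-0.16,0.06,-0.75,0.1,0,0,-0.25,0.06,-1,0.1,0,0,-0.33,0.06,-1,0.1,0,0,-0.42,0.06,-1,0.1,0,0,-0.42]

```text
clock: 34.08
ee_pos: [0.5542, -0.0158, 0.1961]
tcp_rot: [[0.644, 0.765, -0.005], [0.765, -0.644, -0.002], [-0.005, -0.003, -1.0]]
contact_force: [0.2, 0.1, -0.3]
gripper_width: 0.0131
```

>>> step_arm:
  motion: [0,-0.25,0,0,0,-0.08,0,-0.5,0,0,0,-0.16,0.06,-0.75,0,0,0,-0.25,0.06,-1,0,0,0,-0.33,0.06,-1,0,0,0,-0.405,0.06,-1,0,0,0,-0.405]

```text
clock: 34.83
ee_pos: [0.563, -0.1655, 0.1954]
tcp_rot: [[1.0, 0.028, -0.006], [0.028, -1.0, 0.003], [-0.006, -0.004, -1.0]]
contact_force: [0.4, -0.1, 0.1]
gripper_width: 0.013
```

>>> step_arm:
  motion: [0,-0.14,0,0,0,-0.004,0,-0.14,-0.1,0,0,-0.004,0,-0.14,-0.2,0,0,-0.004,0,-0.14,-0.3,0,0,-0.004,0,-0.14,-0.39,0,0,-0.004,0,-0.14,-0.4,0,0,-0.004,0,-0.14,-0.4,0,0,-0.004]

```text
clock: 35.7
ee_pos: [0.5631, -0.1864, 0.1355]
tcp_rot: [[1.0, 0.02, -0.006], [0.02, -1.0, 0.003], [-0.006, -0.004, -1.0]]
contact_force: [0.3, 0.2, 0.3]
gripper_width: 0.0129
```

>>> step_arm:
  motion: [0,0,-0.008,0,0,0,0,0,-0.008,0,0,0]

```text
clock: 35.95
ee_pos: [0.5633, -0.1865, 0.1347]
tcp_rot: [[1.0, 0.02, -0.005], [0.02, -1.0, 0.003], [-0.005, -0.003, -1.0]]
contact_force: [1.2, -0.2, 1.4]
gripper_width: 0.013
```

>>> step_arm:
  motion: [0,0,0,0,0,0,0,0,0,0,0,0,0,0,0,0,0,0]
  grip: 0.2

```text
clock: 36.33
ee_pos: [0.5633, -0.1865, 0.1346]
tcp_rot: [[1.0, 0.02, -0.005], [0.02, -1.0, 0.003], [-0.005, -0.003, -1.0]]
contact_force: [0.2, -0.2, 0.2]
gripper_width: 0.0346
```

>>> step_arm:
  motion: [0,0.03,0.1,0,0,0,0,0.04,0.2,0,0,0,0,0.04,0.4,0,0,0,0,0.04,0.6,0,0,0,0,0.04,0.6,0,0,0]

```text
clock: 36.95
ee_pos: [0.5641, -0.1807, 0.2281]
tcp_rot: [[1.0, 0.02, -0.0], [0.02, -1.0, 0.0], [-0.0, -0.0, -1.0]]
contact_force: [0.1, 0.7, -0.5]
gripper_width: 0.0342
```

>>> step_arm:
  motion: [-0.05,0.4,0,0,0,0.08,-0.05,0.8,0,0,0,0.16,-0.05,1,0,0,0,0.25,-0.05,1,0,0,0,0.33,-0.05,1,0,0,0,0.33]
  grip: -0.1

```text
clock: 37.58
ee_pos: [0.5564, -0.0303, 0.228]
tcp_rot: [[0.758, 0.652, -0.001], [0.652, -0.758, 0.0], [-0.0, -0.001, -1.0]]
contact_force: [-0.6, -0.4, 0.3]
gripper_width: 0.047
```

```bash
python3 chk.py 9
```

```text
[0.5356 0.3903] 72.3
[0.5406 0.2653] -99.5
side ##########..........................###..###..###..
top ...................................####..###.###...
[ 0.5565 -0.0309  0.228 ]
```

>>> step_arm:
  motion: [-0.05,0.4,0,0,0,0.08,-0.11,0.8,0,0,0,0.16,-0.11,1,0,0,0,0.25,-0.11,1,0,0,0,0.33,-0.11,1,0,0,0,0.33]

```text
clock: 38.3
ee_pos: [0.54, 0.1189, 0.2278]
tcp_rot: [[0.175, 0.985, -0.001], [0.985, -0.175, -0.0], [-0.0, -0.001, -1.0]]
contact_force: [-0.2, -0.1, -0.1]
gripper_width: 0.0469
```

>>> step_arm:
  motion: [0,0.4,0,0,0,0,0,0.8,0,0,0,0,0,0.94,-0.3,0,0,0,0,0.94,-0.7,0,0,0,0,0.94,-0.98,0,0,0,0,0.94,-0.98,0,0,0]

```text
clock: 39.05
ee_pos: [0.5388, 0.2589, 0.0783]
tcp_rot: [[0.18, 0.984, -0.007], [0.984, -0.18, -0.002], [-0.003, -0.006, -1.0]]
contact_force: [0.3, -0.4, 1.4]
gripper_width: 0.0466
```

>>> step_arm:
  motion: [0.007,0.013,-0.2,0,0,0,0.007,0.013,-0.32,0,0,0,0.007,0.013,-0.335,0,0,0,0.007,0.013,-0.335,0,0,0]

```text
clock: 39.55
ee_pos: [0.5406, 0.2609, 0.0293]
tcp_rot: [[0.181, 0.983, -0.005], [0.983, -0.181, -0.001], [-0.002, -0.005, -1.0]]
contact_force: [0.0, 1.1, 0.3]
gripper_width: 0.047
```

>>> step_arm:
  motion: [0,0,0,0,0,0,0,0,0,0,0,0,0,0,0,0,0,0,0,0,0,0,0,0,0,0,0,0,0,0]
  grip: 1

```text
clock: 40.17
ee_pos: [0.541, 0.261, 0.0303]
tcp_rot: [[0.181, 0.983, -0.004], [0.983, -0.181, -0.001], [-0.002, -0.003, -1.0]]
contact_force: [-0.8, -0.7, 5.8]
gripper_width: 0.0123
```

>>> step_arm:
  motion: [0,0,0.2,0,0,0,0,0,0.5,0,0,0,0,0,0.8,0,0,0,0,0,1,0,0,0,0,0,1,0,0,0]

```text
clock: 40.8
ee_pos: [0.5418, 0.2613, 0.1828]
tcp_rot: [[0.181, 0.983, 0.001], [0.983, -0.181, 0.0], [0.0, 0.001, -1.0]]
contact_force: [-0.9, -0.1, -1.2]
gripper_width: 0.0127
```

>>> step_arm:
  motion: [0,-0.25,0,0,0,0.08,0,-0.5,0.1,0,0,0.16,0.05,-0.75,0.1,0,0,0.24,0.05,-1,0.1,0,0,0.28,0.05,-1,0.1,0,0,0.28]

```text
clock: 41.42
ee_pos: [0.549, 0.1094, 0.1966]
tcp_rot: [[-0.391, 0.92, -0.001], [0.92, 0.391, 0.001], [0.001, -0.001, -1.0]]
contact_force: [0.0, 1.8, -0.4]
gripper_width: 0.0134
```

>>> step_arm:
  motion: [0,-0.25,0,0,0,0.08,0,-0.5,0,0,0,0.16,0.05,-0.75,0,0,0,0.24,0.05,-1,0,0,0,0.28,0.05,-1,0,0,0,0.28]

```text
clock: 42.05
ee_pos: [0.5564, -0.0416, 0.1957]
tcp_rot: [[-0.833, 0.553, -0.003], [0.553, 0.833, 0.0], [0.003, -0.002, -1.0]]
contact_force: [-0.4, 0.8, -1.2]
gripper_width: 0.0131
```

>>> step_arm:
  motion: [0,-0.25,0,0,0,0.08,0,-0.5,0,0,0,0.16,0.05,-0.75,0,0,0,0.24,0.05,-0.85,0,0,0,0.28,0.05,-0.85,0,0,0,0.28,0.05,-0.85,0,0,0,0.28]

```text
clock: 42.8
ee_pos: [0.564, -0.1675, 0.1954]
tcp_rot: [[-1.0, 0.0, -0.003], [0.0, 1.0, -0.001], [0.003, -0.001, -1.0]]
contact_force: [-0.2, 0.2, -0.0]
gripper_width: 0.0133
```

Run:
```python
from h import *
b=robot.capture("side"); save("c10.png",crop(b,290,220,430,340,3.5))
```

```text
(no output)
```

View pics/c10.png

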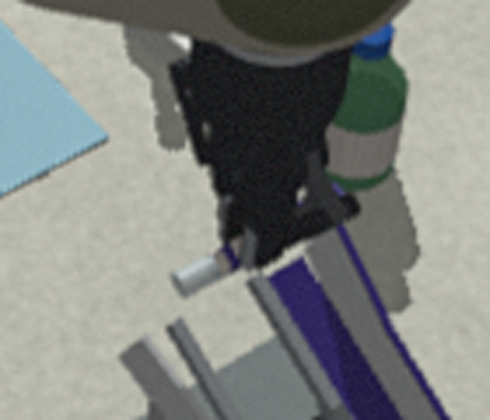

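>>> step_arm:
  motion: [0,-0.127,0,0,0,0.008,0,-0.127,-0.1,0,0,0.008,0,-0.127,-0.2,0,0,0.008,0,-0.127,-0.3,0,0,0.008,0,-0.127,-0.39,0,0,0.008,0,-0.127,-0.395,0,0,0.008,0,-0.127,-0.395,0,0,0.008]

```text
clock: 43.72
ee_pos: [0.5641, -0.1866, 0.1365]
tcp_rot: [[-1.0, -0.017, -0.002], [-0.017, 1.0, -0.001], [0.002, -0.001, -1.0]]
contact_force: [-0.1, -0.3, -0.5]
gripper_width: 0.0129
```

>>> step_arm:
  motion: [0,0,-0.008,0,0,0,0,0,-0.008,0,0,0]

```text
clock: 43.98
ee_pos: [0.5643, -0.1866, 0.1356]
tcp_rot: [[-1.0, -0.017, -0.002], [-0.017, 1.0, -0.001], [0.002, -0.001, -1.0]]
contact_force: [0.6, 0.8, 1.4]
gripper_width: 0.0129
```

>>> step_arm:
  motion: [0,0,0,0,0,0,0,0,0,0,0,0,0,0,0,0,0,0]
  grip: 0.2

```text
clock: 44.35
ee_pos: [0.5643, -0.1866, 0.1355]
tcp_rot: [[-1.0, -0.017, -0.002], [-0.017, 1.0, -0.001], [0.002, -0.001, -1.0]]
contact_force: [-0.5, -1.3, 0.1]
gripper_width: 0.0341
```

>>> step_arm:
  motion: [0,0.03,0.1,0,0,0,0,0.04,0.2,0,0,0,0,0.04,0.4,0,0,0,0,0.04,0.6,0,0,0,0,0.04,0.6,0,0,0]

```text
clock: 44.98
ee_pos: [0.5651, -0.1809, 0.229]
tcp_rot: [[-1.0, -0.017, 0.003], [-0.017, 1.0, -0.004], [-0.003, -0.004, -1.0]]
contact_force: [-0.0, 0.2, -1.1]
gripper_width: 0.0343
```

>>> step_arm:
  motion: [-0.05,0.4,0,0,0,0.08,-0.05,0.8,0,0,0,0.15,-0.05,1,0,0,0,0.15,-0.05,1,0,0,0,0.15]
  grip: -0.1

```text
clock: 45.48
ee_pos: [0.5574, -0.029, 0.229]
tcp_rot: [[-0.945, -0.328, 0.004], [-0.328, 0.945, -0.003], [-0.003, -0.004, -1.0]]
contact_force: [0.6, -0.9, -0.8]
gripper_width: 0.0471
```

>>> step_arm:
  motion: [-0.05,0.4,0,0,0,0.08,-0.05,0.8,0,0,0,0.15,-0.05,1,0,0,0,0.15,-0.05,1,0,0,0,0.15]

```text
clock: 45.98
ee_pos: [0.5498, 0.1217, 0.2288]
tcp_rot: [[-0.796, -0.605, 0.004], [-0.605, 0.796, -0.001], [-0.003, -0.004, -1.0]]
contact_force: [0.2, -0.6, 0.5]
gripper_width: 0.047
```

```bash
python3 chk.py 11
python3 - <<'E'
from h import *
# tray wall: outer top edge at several heights
for z in(0,.03,.05): print(z,onz("top",[(112,228),(104,325)],z))
E
```

```text
[0.5358 0.3903] 72.7
side ##########......................###..###.###..###..
top ...............................####.###..###.###...
[0.5501 0.1199 0.2288]
0 [[0.6317 0.4448 0.    ]
 [0.4363 0.4539 0.    ]]
0.03 [[0.6267 0.4321 0.03  ]
 [0.4373 0.4409 0.03  ]]
0.05 [[0.6234 0.4236 0.05  ]
 [0.4379 0.4322 0.05  ]]
```

>>> step_arm:
  motion: [-0.05,0.4,0,0,0,0.08,-0.1,0.8,0,0,0,0.16,-0.1,1,0,0,0,0.24,-0.1,1,0,0,0,0.294,-0.1,1,0,0,0,0.294]

```text
clock: 46.7
ee_pos: [0.5356, 0.2686, 0.2286]
tcp_rot: [[-0.305, -0.952, 0.004], [-0.952, 0.305, 0.001], [-0.002, -0.004, -1.0]]
contact_force: [-0.4, -0.4, -0.5]
gripper_width: 0.0466
```

>>> step_arm:
  motion: [0,0.4,0,0,0,0,0,0.78,0,0,0,0,0,0.79,-0.3,0,0,0,0,0.79,-0.7,0,0,0,0,0.79,-0.94,0,0,0,0,0.79,-0.94,0,0,0]

```text
clock: 47.45
ee_pos: [0.5352, 0.3853, 0.0851]
tcp_rot: [[-0.309, -0.951, -0.001], [-0.951, 0.309, -0.002], [0.002, 0.0, -1.0]]
contact_force: [0.5, -0.2, 1.4]
gripper_width: 0.047
```

>>> step_arm:
  motion: [0,0.013,-0.15,0,0,0,0,0.013,-0.25,0,0,0,0,0.013,-0.35,0,0,0,0,0.013,-0.375,0,0,0,0,0.013,-0.375,0,0,0]

```text
clock: 48.08
ee_pos: [0.5354, 0.3873, 0.0292]
tcp_rot: [[-0.309, -0.951, -0.0], [-0.951, 0.309, -0.002], [0.002, -0.0, -1.0]]
contact_force: [0.2, -0.4, -0.2]
gripper_width: 0.0469
```

>>> step_arm:
  motion: [0,0,0,0,0,0,0,0,0,0,0,0,0,0,0,0,0,0,0,0,0,0,0,0,0,0,0,0,0,0]
  grip: 1

```text
clock: 48.7
ee_pos: [0.5357, 0.3874, 0.0299]
tcp_rot: [[-0.309, -0.951, 0.001], [-0.951, 0.309, -0.001], [0.001, -0.001, -1.0]]
contact_force: [-0.4, -1.3, 5.5]
gripper_width: 0.0128
```

>>> step_arm:
  motion: [0,0,0.2,0,0,0,0,0,0.5,0,0,0,0,0,0.8,0,0,0,0,0,1,0,0,0,0,0,1,0,0,0]

```text
clock: 49.32
ee_pos: [0.5363, 0.3878, 0.1819]
tcp_rot: [[-0.309, -0.951, 0.004], [-0.951, 0.309, 0.001], [-0.002, -0.004, -1.0]]
contact_force: [-0.6, 0.6, -0.6]
gripper_width: 0.0129
```

>>> step_arm:
  motion: [0,-0.25,0,0,0,-0.07,0,-0.5,0.1,0,0,-0.14,0.04,-0.75,0.1,0,0,-0.2,0.04,-1,0.1,0,0,-0.2,0.04,-1,0.1,0,0,-0.2]

```text
clock: 49.95
ee_pos: [0.5421, 0.2357, 0.1952]
tcp_rot: [[-0.671, -0.741, 0.001], [-0.741, 0.671, -0.002], [0.001, -0.003, -1.0]]
contact_force: [0.8, 0.0, 0.0]
gripper_width: 0.0127
```

>>> step_arm:
  motion: [0,-0.25,0,0,0,-0.07,0,-0.5,0,0,0,-0.14,0.04,-0.75,0,0,0,-0.2,0.04,-1,0,0,0,-0.2,0.04,-1,0,0,0,-0.2]

```text
clock: 50.58
ee_pos: [0.5479, 0.0846, 0.1939]
tcp_rot: [[-0.916, -0.402, -0.001], [-0.402, 0.916, -0.002], [0.002, -0.002, -1.0]]
contact_force: [-0.2, 0.6, -1.0]
gripper_width: 0.0131
```

>>> step_arm:
  motion: [0,-0.25,0,0,0,-0.07,0,-0.5,0,0,0,-0.14,0.04,-0.75,0,0,0,-0.192,0.04,-1,0,0,0,-0.192,0.04,-1,0,0,0,-0.192]

```text
clock: 51.2
ee_pos: [0.554, -0.0659, 0.1929]
tcp_rot: [[-1.0, -0.01, -0.003], [-0.01, 1.0, -0.001], [0.003, -0.001, -1.0]]
contact_force: [0.1, 0.3, -0.5]
gripper_width: 0.0129
```

>>> step_arm:
  motion: [0,-0.25,0,0,0,0,0.02,-0.5,0,0,0,0,0.02,-0.68,0,0,0,0,0.02,-0.68,0,0,0,0,0.02,-0.68,0,0,0,0]

```text
clock: 51.82
ee_pos: [0.5573, -0.166, 0.1926]
tcp_rot: [[-1.0, -0.012, -0.004], [-0.012, 1.0, -0.0], [0.004, -0.0, -1.0]]
contact_force: [-0.8, -0.3, -1.2]
gripper_width: 0.0131
```

Run:
```python
from h import *
b=robot.capture("side"); save("c12.png",crop(b,290,220,430,340,3.5))
```

```text
(no output)
```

View pics/c12.png

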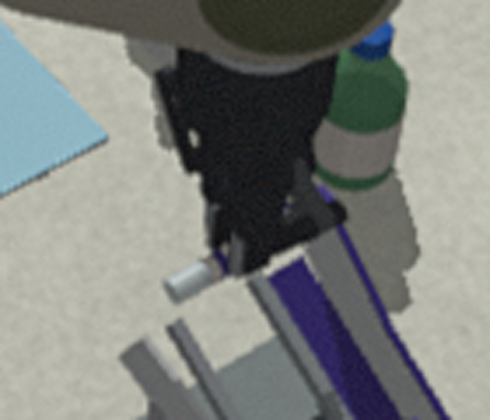

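Tube held level, cap towards the lane. Place it.

>>> step_arm:
  motion: [0,-0.137,0,0,0,0.002,0,-0.137,-0.1,0,0,0.002,0,-0.137,-0.2,0,0,0.002,0,-0.137,-0.3,0,0,0.002,0,-0.137,-0.37,0,0,0.002,0,-0.137,-0.38,0,0,0.002,0,-0.137,-0.38,0,0,0.002]

```text
clock: 52.75
ee_pos: [0.5574, -0.1867, 0.1359]
tcp_rot: [[-1.0, -0.016, -0.004], [-0.016, 1.0, -0.001], [0.004, -0.001, -1.0]]
contact_force: [0.1, -0.1, -0.8]
gripper_width: 0.0129
```

>>> step_arm:
  motion: [0,0,-0.008,0,0,0,0,0,-0.008,0,0,0]

```text
clock: 53.0
ee_pos: [0.5575, -0.1867, 0.135]
tcp_rot: [[-1.0, -0.016, -0.003], [-0.016, 1.0, -0.001], [0.003, -0.001, -1.0]]
contact_force: [0.7, 0.1, -0.0]
gripper_width: 0.0131
```

>>> step_arm:
  motion: [0,0,-0.008,0,0,0,0,0,-0.008,0,0,0]

```text
clock: 53.25
ee_pos: [0.5577, -0.1868, 0.1342]
tcp_rot: [[-1.0, -0.016, -0.002], [-0.016, 1.0, -0.001], [0.002, -0.001, -1.0]]
contact_force: [0.2, -0.1, 2.9]
gripper_width: 0.0134
```

>>> step_arm:
  motion: [0,0,0,0,0,0,0,0,0,0,0,0,0,0,0,0,0,0]
  grip: 0.2

```text
clock: 53.62
ee_pos: [0.5576, -0.1867, 0.134]
tcp_rot: [[-1.0, -0.016, -0.003], [-0.016, 1.0, -0.001], [0.003, -0.001, -1.0]]
contact_force: [0.2, 0.3, -0.1]
gripper_width: 0.0341
```

>>> step_arm:
  motion: [0,0.03,0.1,0,0,0,0,0.04,0.2,0,0,0,0,0.04,0.4,0,0,0,0,0.04,0.7,0,0,0,0,0.04,0.7,0,0,0]

```text
clock: 54.25
ee_pos: [0.5587, -0.1811, 0.2437]
tcp_rot: [[-1.0, -0.016, 0.004], [-0.016, 1.0, -0.005], [-0.004, -0.005, -1.0]]
contact_force: [-0.5, -0.8, -0.8]
gripper_width: 0.0342
```

>>> step_arm:
  motion: [-0.3,0.4,0,0,0,0,-0.6,0.7,0,0,0,0,-0.8,0.7,0,0,0,0,-0.8,0.7,0,0,0,0]
  grip: 1

```text
clock: 54.75
ee_pos: [0.4371, -0.0751, 0.2441]
tcp_rot: [[-1.0, -0.017, 0.005], [-0.017, 1.0, -0.005], [-0.004, -0.005, -1.0]]
contact_force: [0.0, 0.2, -0.6]
gripper_width: 0.0
```

```bash
python3 chk.py 13; python3 ball.py
```

```text
side ##########..................###..##..###.###..###..
top ..........................#####.####.##..###.###...
[ 0.4391 -0.0763  0.2441]
top []
side [(np.int32(116), array([313.7931, 364.8966]))]
```

View pics/c13.png

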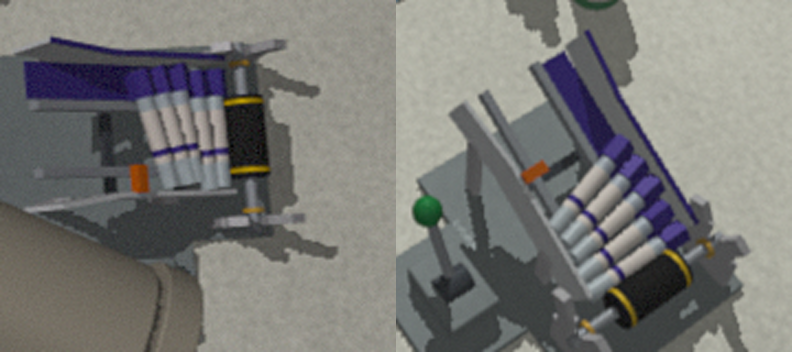

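Run:
```python
from h import *
yaw=np.radians(-89);c,s=np.cos(np.radians(26)),np.sin(np.radians(26))
ex=np.array([np.cos(yaw),np.sin(yaw),0]);ey=np.array([-ex[1],ex[0],0]);ez=np.array([0,0,1.])
bo=np.array([.5607,-.2481,.04])+ex*.075; bx=ex*c-ez*s; bz=ex*s+ez*c
def bed(n,p,h):
    o,d=ray(n,p); k=((bo-o)@bz+h)/(d@bz); q=o+d*k[:,None]-bo; return np.c_[q@bx,q@ey]*1e3
T=lambda l:[(400+x/2.2,190+y/2.2) for x,y in l]; S=lambda l:[(300+(x-396)/2.2,270+y/2.2) for x,y in l]
print("top bottoms",bed("top",T([(221,185),(209,187),(195,187),(182,188),(166,186)]),.0075))
print("top cap tops",bed("top",T([(217,71),(199,71),(178,66),(158,68),(138,71)]),.010))
print("side bottoms",bed("side",S([(594,290),(584,276),(573,257),(562,239),(554,220)]),.0075))
print("side captops",bed("side",S([(680,232),(666,208),(652,186),(638,164),(622,142)]),.010))
```

```text
top bottoms [[ -0.0451 -42.4051]
 [-14.5635 -44.0705]
 [-31.0237 -43.9639]
 [-46.1702 -44.7261]
 [-64.2258 -42.896 ]]
top cap tops [[  4.0716  59.0325]
 [-17.6903  58.11  ]
 [-42.0536  61.5003]
 [-65.361   58.7125]
 [-88.2224  55.1199]]
side bottoms [[  1.3435 -38.1342]
 [-12.3989 -39.6307]
 [-30.0187 -39.6784]
 [-47.0857 -40.1747]
 [-63.6527 -37.879 ]]
side captops [[  0.8022  56.4379]
 [-22.2207  56.7601]
 [-44.0522  56.0905]
 [-66.0669  55.4153]
 [-89.1631  53.0633]]
```

>>> step_arm:
  motion: [-0.03,-0.3,0,0,0,0,-0.03,-0.52,-0.2,0,0,0,-0.03,-0.52,-0.6,0,0,0,-0.03,-0.52,-0.93,0,0,0,-0.03,-0.52,-0.93,0,0,0]

```text
clock: 55.58
ee_pos: [0.4339, -0.1541, 0.1017]
tcp_rot: [[-1.0, -0.016, -0.001], [-0.016, 1.0, -0.001], [0.001, -0.001, -1.0]]
contact_force: [-0.5, 0.4, 0.6]
gripper_width: -0.0001
```

>>> step_arm:
  motion: [0,-0.1,0,0,0,0,0,-0.2,0,0,0,0,0,-0.3,0,0,0,0,0,-0.4,0,0,0,0,0,-0.5,0,0,0,0,0,-0.6,0,0,0,0,0,-0.62,0,0,0,0,0,-0.62,0,0,0,0]

```text
clock: 56.58
ee_pos: [0.4338, -0.2471, 0.1015]
tcp_rot: [[-1.0, -0.016, -0.002], [-0.016, 1.0, -0.001], [0.002, -0.001, -1.0]]
contact_force: [0.1, 0.6, 0.5]
gripper_width: -0.0002
```

>>> step_arm:
  motion: [0,-0.03,0,0,0,0,0,-0.05,0,0,0,0,0,-0.05,0,0,0,0]

```text
clock: 56.95
ee_pos: [0.4338, -0.2547, 0.1016]
tcp_rot: [[-1.0, -0.015, -0.001], [-0.015, 1.0, -0.001], [0.002, -0.001, -1.0]]
contact_force: [0.9, -0.2, -0.4]
gripper_width: -0.0003
```

>>> step_arm:
  motion: [0,-0.02,0,0,0,0,0,-0.03,0,0,0,0,0,-0.03,0,0,0,0]

```text
clock: 57.32
ee_pos: [0.4338, -0.2594, 0.1016]
tcp_rot: [[-1.0, -0.015, -0.001], [-0.015, 1.0, -0.001], [0.001, -0.001, -1.0]]
contact_force: [-0.4, 1.0, -0.5]
gripper_width: 0.0
```

>>> step_arm:
  motion: [0,-0.02,0,0,0,0,0,-0.03,0,0,0,0,0,-0.03,0,0,0,0]

```text
clock: 57.7
ee_pos: [0.4338, -0.2641, 0.1016]
tcp_rot: [[-1.0, -0.015, -0.001], [-0.015, 1.0, -0.002], [0.001, -0.002, -1.0]]
contact_force: [-0.5, -0.2, -0.2]
gripper_width: 0.0003
```

>>> step_arm:
  motion: [0,-0.01,0,0,0,0,0,-0.02,0,0,0,0,0,-0.02,0,0,0,0]

```text
clock: 58.08
ee_pos: [0.4338, -0.2663, 0.1014]
tcp_rot: [[-1.0, -0.015, -0.002], [-0.015, 1.0, 0.0], [0.002, 0.0, -1.0]]
contact_force: [0.0, 4.7, 0.9]
gripper_width: 0.0006
```

Reaching the stop; press a little more, then retreat and check.

>>> step_arm:
  motion: [0,-0.02,0,0,0,0,0,-0.03,0,0,0,0,0,-0.03,0,0,0,0]

```text
clock: 58.45
ee_pos: [0.4337, -0.2671, 0.1013]
tcp_rot: [[-1.0, -0.015, -0.003], [-0.015, 1.0, 0.008], [0.003, 0.008, -1.0]]
contact_force: [2.5, 23.0, 8.9]
gripper_width: 0.0002
```

>>> step_arm:
  motion: [0,0.15,0,0,0,0,0,0.25,0.2,0,0,0,0,0.3,0.6,0,0,0,0,0.3,0.95,0,0,0,0,0.3,0.95,0,0,0]

```text
clock: 59.08
ee_pos: [0.4347, -0.2226, 0.2475]
tcp_rot: [[-1.0, -0.016, 0.003], [-0.016, 1.0, 0.002], [-0.003, 0.002, -1.0]]
contact_force: [0.3, 0.7, -0.2]
gripper_width: -0.0
```

>>> step_arm:
  motion: [-0.2,0.4,0,0,0,0,-0.4,0.8,0,0,0,0,-0.5,1,0,0,0,0,-0.5,1,0,0,0,0]

```text
clock: 59.58
ee_pos: [0.3586, -0.0706, 0.2469]
tcp_rot: [[-1.0, -0.018, 0.002], [-0.018, 1.0, 0.002], [-0.002, 0.002, -1.0]]
contact_force: [-0.7, -0.5, 0.1]
gripper_width: 0.0
```

>>> step_arm:
  motion: [-0.2,0.4,0,0,0,0,-0.2,0.8,0,0,0,0,-0.2,1,0,0,0,0,-0.2,1,0,0,0,0,-0.2,1,0,0,0,0]

```text
clock: 60.2
ee_pos: [0.3289, 0.0786, 0.2465]
tcp_rot: [[-1.0, -0.018, 0.002], [-0.018, 1.0, 0.002], [-0.002, 0.002, -1.0]]
contact_force: [0.2, -0.6, -0.4]
gripper_width: -0.0004
```

```bash
python3 chk.py 14; python3 ball.py
python3 - <<'E'
from h import *
t=cv2.imread("pics/t14.png");s=cv2.imread("pics/s14.png")
save("c15.png",np.hstack([crop(t,230,120,560,400,1.2),crop(s,180,130,510,410,1.2)]))
E
```

```text
side ##########..................###..##..###.###..###..
top ..........................#####.####.##..###..##...
[0.3289 0.0784 0.2466]
top [(np.int32(133), array([494.6391, 320.0376]))]
side [(np.int32(132), array([338.7045, 397.5227]))]
[ 0.4339 -0.291   0.0997] [np.float64(0.00033274993988850575), np.float64(0.00033274993988851274)] fx 0.04065105947770896 ang from vertical 0.5280993689662654 est value 1.0280993689662654
```

View pics/c15.png

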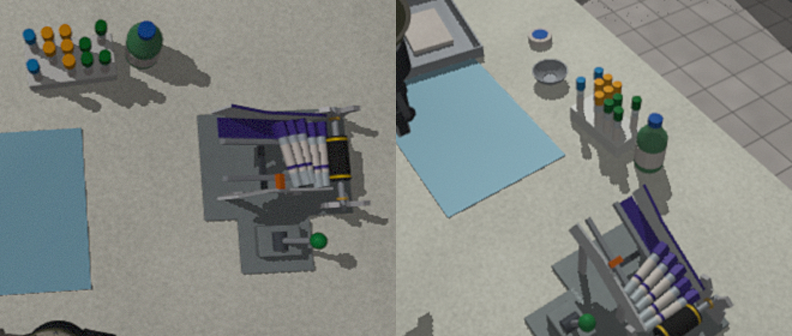

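Everything checks: the lever is at its on stop, past where it stood at the start. All five tubes are queued behind the seated roller, the mat is empty and the bystanders have not moved.

```bash
python3 -c "
from station import robot
print(robot.get_obs()['clock'],robot.close_job())"
```

```text
the job is handed in; nothing more can be done
60.4 None
```

The feeder job is done and handed in at about 60 s of the 210 s allowed. I switched the lever off and seated the roller in both cheeks. I then loaded all five purple-capped tubes through the mouth one by one and pushed the lever back on to its stop.

Last checks:
- **Roller:** the descent stopped at the expected height (axis about 50 mm), and the later pictures show both axle ends in their slots. I did not measure the final height separately.
- **Tubes:** all five lie in the queue with their origins at roughly bed x 0 to -75 mm and y within a few mm of 0. Cap tops measured 53 to 62 mm, against the 50 mm limit. The last tube is skewed about 13° because the caps are wider than the bodies, and its cap measured lowest at 53 to 55 mm. The two views differed by 2 to 5 mm.
- **Lever:** about 1.03 rad by triangulation, taking the travel as symmetric about vertical. It leans further than where it started.
- **Surroundings:** the mat is empty, the rack, bottle and dish look unmoved, and the arm is clear of everything.

No check failed. I saw no knocked tube and no lost grip.

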